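# Set a polishing spindle up on V-blocks for a run-out check

## Task

Set the polishing spindle up on the granite plate for a run-out check. Stand the two matching small V-blocks on the front half of the plate (the half nearest the robot), in line along its long side and spaced so that each comes under the middle of one bearing journal, then lay the spindle in both V's, parallel with the plate's long edges. Last, stand the dial gauge on the plate behind the spindle, square to it, with its plunger resting on top of the thick middle land; leave the tall V-block, the compound bar and the pliers where they are.

Things in the scene. Friction and masses are not known exactly. Their poses are not given: they have to be found in the camera images.
- plate: Dark grey granite surface plate, fixed, 200 (its x) x 250 (its y, the long side), top face 50 mm above its origin, which is the centre of its underside on the bench. Its +x points away from the robot (to within its yaw), so its front half is at negative x.
- vblock_a: One of the two matching small steel V-blocks, loose, 320 g: 45 (x, across the V) x 35 (y, along the V) x 40 mm high; 90 degree V on top, 32 mm wide, 16 mm deep, along y. Origin: centre of its underside. A journal lying in the V has its axis 39.6 mm above the underside. Interchangeable with vblock_b.
- vblock_b: The other matching small steel V-block, the same in every way as vblock_a.
- spindle: Steel spindle, 650 g, 190 mm long, lying level in the cradle, axis 45.6 mm above the bench. Origin: mid-length, on its axis, which is its y (ignore its roll). Thick middle land 36 mm in diameter, y -22 to +22: grip it there. On each side a bearing journal 22 mm in diameter from 22 to 74 mm (its middle about 49 mm) from the origin, then a 16 mm threaded end. Both ends alike.
- gauge: Dial gauge on a stand, 550 g. Origin: post axis, at the underside. Base x -21 to 35, y -23 to 23, 40 mm high. Round post 12 mm in diameter, 185 mm high: lift by it, bare above 120 mm; balanced. Dial 42 mm wide (top at 127) on an arm to -x; plunger under it at x = -75, y = 0, free tip 8 mm wide, 52.6 mm up. The land in the V-blocks tops out 57.6 mm above the plate: plunger is pushed up 5 mm.
- plunger (a joint): Travel of the gauge's spring plunger in m: 0 hanging free, growing as it is pushed up, 0.010 at its stop; 0.4 N to start it, 60 N/m.
- cradle: Wooden cradle with two notched uprights in which the spindle waits, fixed to the bench: base 56 x 150 x 12 mm high, uprights 50 (x) x 14 (y) x 46 mm high, centred at y = -56 and +56 mm; V along y. Origin: centre of its underside.
- vblock_tall: Bystander: the odd, bigger steel V-block, loose, 60 (x) x 50 (y) x 62 mm high. Not for this job. Origin: centre of its underside.
- compound_bar: Bystander: brown bar of polishing compound with a paper band, loose, 45 (x) x 110 (y) x 40 mm high. Origin: centre of its underside.
- pliers: Bystander: pliers with red handles lying flat between robot and plate, loose, 180 mm long (along its x), 50 mm wide, 16 mm high. Origin: at the pivot, on the bench.
Not all that is in view belongs to the job. What is shaped like the vblock_b but pink, purple or yellow is not meant.

How it is judged:
By the outcome, as a careful person would: the job done as asked, in the order asked, and still so for the second after the job is handed in, with the robot touching nothing.
It also fails if it takes over 131 s, if anything falls off the work surface, if the arm or the gripper's body presses on something with over 40 N, if the wrist force passes 120 N, or if a joint passes its speed limit or range.

## Robot

A 7-joint arm with a two-finger parallel gripper is mounted at the origin on the work surface. World frame = base frame: x ahead of the robot, y to its left, z up, the work surface at z = 0. Lengths are in mm, angles in degrees, forces in N, time in s.
With the tool pointing down it reaches from about 350 to 900 mm from the base axis. Payload 7.2 kg.
Tool frame: the origin (TCP) lies between the finger pads; the fingertips stand 8 mm ahead of it and the grasp point (between the pads) lies 11 mm behind it; y points along the fingers, z is the direction in which the jaws open and shut, and the axes are right-handed (so a half turn about y gives the same grasp; the last joint's range is limited). The gripper opens to 85 mm and grips with 20 to 120 N. Pads are 22 mm wide; open, the fingers measure 114 mm over their backs; the gripper's body (76 mm by 85 mm) begins 54 mm behind the grasp point. The pads swing forward as they close: fully open they stand 13 mm farther back than shut.
Start: joints at [-68.423, 23.554, -0.728, 91.456, 0.321, 64.991, -4.71], TCP at [268.933, 564.184, 239.297] pointing down, gripper open.
Joint ranges: [-169.25, 169.25], [-16.82, 113.86], [-84.01, 82.57], [7.8, 145.47], [-59.2, 239.2], [7.22, 106.19], [-163.78, 163.78]. Speed limits (degrees/s): [136.94, 136.94, 172.46, 172.46, 180, 180, 180].

## Interface

Orientations are given as a 3x3 rotation matrix whose columns are the frame's x, y, z axes.
In Python, from station import ctrl, optics, hand_in gives the robot as it stands. The module is installed in compiled form; this text tells all that it offers.
- The arm moves only by the shell command python3 -m pendant 'ROWS' [OPENING] [FORCE]. ROWS is JSON, a list of rows, each an object with "linear": the shift along the tool's x, y, z in cm, a list of three; "twist": the turn about the tool's y in degrees. A call has 1 to 10 rows; each row shifts and turns the commanded pose from where the row before left it, along the tool's axes as they then stand; what a row does not reach is not made up. A row lasts 1/10 s, in which the tool goes at most 50 mm and 8.59 degrees, less where a joint would pass 70% of its speed; a pose out of reach is approached as far as the arm can. A call with a gripper value outside its range is refused whole. OPENING is the closure, from -1 (fully open) to 1 (shut), so that 0 is half open, set as the call begins (- or left out, the last holds). The fingers move at their own pace and stop on an object; FORCE is the grip in N (left out, the last holds). Time passes only in rows, so rows that do not move let the fingers close. It gives the time, the measured TCP pose, the force and the opening at its end, in the units of the state.
- ctrl.get_state(): the state, without advancing time (a new reading comes with each control period).
- optics.capture(name): name is "side" or "top" or "wrist"; returns the picture (480x640x3 uint8, red, green, blue); there is no depth.
- optics.camera_params(name): a dict with "mtx" (3x3 intrinsics, pixels), "view" (4x4, takes a point from world to camera coordinates). Camera axes: x right, y up, looking along -z (the intrinsics and any distortion apply to the point x, -y, -z); pixel columns grow to the right and rows downward; lengths in mm; the calibration is good to about 2 mm. A picture is of the moment at which its call begins: read the wrist's pose just before it. camera_params takes no time and is no camera call; for the wrist camera it gives the pose at the moment of the call.
- hand_in(): hands the job in, once; it reports no verdict.
The state is a dict: "t": time; "qpos": joint angles; "qvel": joint speeds; "effort": joint torques, N m; "tool_pos": TCP position; "ee_rot": TCP orientation; "force": force on the tool from outside, world axes, zero at the start; "wrist_torque": the same for the moment, N m; "opening": opening from 0.0 (shut) to 1.0 (fully open).
Only numpy, scipy, OpenCV 4.12 (cv2) and the standard library are available. Lean on these libraries where they do the work, as an engineer would, in place of code of your own. Each camera call takes 0.05 s, during which the arm holds its last target.

## Working session

There is one attempt and no reset: what is moved stays moved. The work goes in short steps, Python scripts to look and compute and a shell command to move; the robot and the scene stay as the last step left them, time stands still between calls to the robot, and variables do not carry over. Pictures are saved under pics/ and viewed, and the job is handed in when it is done.

```bash
mkdir -p pics; ls
python3 - <<'E'
from station import ctrl, optics
import cv2, numpy as np
s=ctrl.get_state()
np.set_printoptions(precision=3,suppress=True)
for k,v in s.items(): print(k,np.array(v))
for n in ["side","top","wrist"]:
    p=optics.camera_params(n); print(n,np.array(p["mtx"]),np.array(p["view"]),[k for k in p])
    cv2.imwrite(f"pics/{n}0.png",optics.capture(n)[:,:,::-1])
E
```

```text
pics
t 0.0
qpos [-68.425  23.6    -0.73   91.504   0.321  64.99   -4.709]
qvel [ 0.016 -0.108 -0.131 -0.026 -0.155  0.059  0.011]
effort [  0.001 -60.062   0.682 -29.941   0.014   0.011   0.   ]
tool_pos [268.713 563.748 238.451]
ee_rot [[ 0.903 -0.001  0.43 ]
 [-0.43  -0.002  0.903]
 [ 0.    -1.    -0.002]]
force [ 0.923 -0.276 -0.39 ]
wrist_torque [ 0.007 -0.028 -0.02 ]
opening 1.0032409768050636
side [[593.582   0.    310.504]
 [  0.    593.582 242.144]
 [  0.      0.      1.   ]] [[    0.683    -0.73      0.002  -382.356]
 [    0.45      0.422     0.787  -241.116]
 [   -0.575    -0.537     0.617 -1305.566]
 [    0.        0.        0.        1.   ]] ['mtx', 'view']
top [[557.15    0.    322.219]
 [  0.    557.15  241.256]
 [  0.      0.      1.   ]] [[    0.013    -1.        0.016  -106.438]
 [    0.994     0.015     0.105  -442.683]
 [   -0.105     0.015     0.994 -1177.605]
 [    0.        0.        0.        1.   ]] ['mtx', 'view']
wrist [[353.146   0.    319.838]
 [  0.    353.146 239.689]
 [  0.      0.      1.   ]] [[   0.43     0.903   -0.002 -623.762]
 [  -0.861    0.41    -0.301   39.079]
 [  -0.271    0.131    0.954 -380.236]
 [   0.       0.       0.       1.   ]] ['mtx', 'view']
```

View pics/top0.png

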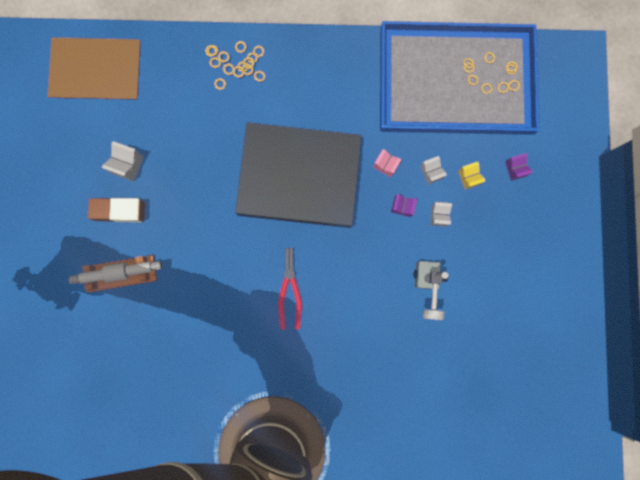

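View pics/side0.png

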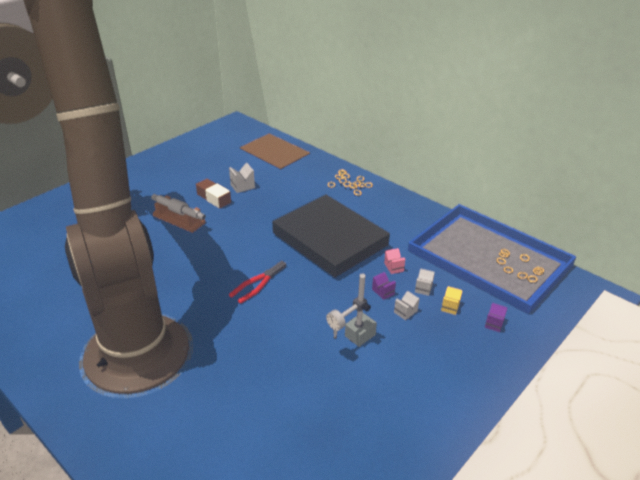

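View pics/wrist0.png

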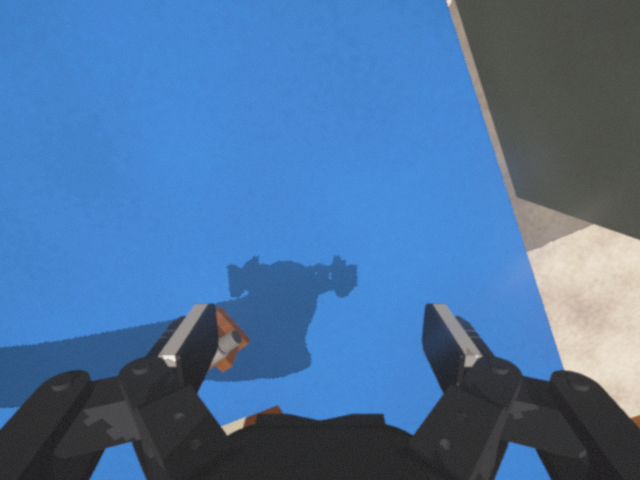

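The top view shows the plate at (300,174), grey small V-blocks at (433,168) and (442,213), the gauge at (430,275), the spindle in its cradle at (117,272), the tall block at (122,158), the bar at (115,209) and the pliers at (290,290). The side view agrees.

```bash
cat > h.py <<'E'
import numpy as np, cv2
from station import ctrl, optics
np.set_printoptions(precision=2,suppress=True)
def cam(n):
    p=optics.camera_params(n); return np.array(p["mtx"]),np.array(p["view"])
def ray(K,V,u,v):
    d=np.array([(u-K[0,2])/K[0,0],-(v-K[1,2])/K[1,1],-1.0])
    R=V[:3,:3]; return -R.T@V[:3,3], R.T@d
def toz(C,u,v,z):
    o,d=ray(*C,u,v); return o+d*((z-o[2])/d[2])
def proj(C,P):
    K,V=C; c=V[:3,:3]@np.array(P,float)+V[:3,3]
    return np.array([K[0,0]*c[0]/-c[2]+K[0,2],K[1,1]*-c[1]/-c[2]+K[1,2]])
def tri(C1,p1,C2,p2):
    o1,d1=ray(*C1,*p1);o2,d2=ray(*C2,*p2)
    A=np.stack([d1,-d2],1);s=np.linalg.lstsq(A,o2-o1,rcond=None)[0]
    a=o1+d1*s[0];b=o2+d2*s[1];return (a+b)/2,np.linalg.norm(a-b)
def st():
    s=ctrl.get_state();return s
def axes():
    s=ctrl.get_state();print('t',round(s['t'],2),'tcp',np.array(s['tool_pos']),'F',np.array(s['force']),'op',round(s['opening'],3));print(np.array(s['ee_rot']));return s
def shot(n,name,crop=None,k=1):
    C=cam(n);im=optics.capture(n)[:,:,::-1].copy();cv2.imwrite(f"pics/{name}_raw.png",im);np.savez(f"pics/{name}.npz",K=C[0],V=C[1])
    if crop: x0,y0,x1,y1=crop;im=cv2.resize(im[y0:y1,x0:x1],None,fx=k,fy=k,interpolation=cv2.INTER_CUBIC)
    cv2.imwrite(f"pics/{name}.png",im)
def load(name):
    d=np.load(f"pics/{name}.npz");return (d['K'],d['V']),cv2.imread(f"pics/{name}_raw.png")
E
python3 - <<'E'
from h import *
C=cam("top");im=cv2.imread("pics/top0.png")
hsv=cv2.cvtColor(im,cv2.COLOR_BGR2HSV)
# plate: dark, low sat
m=((hsv[...,2]<110)&(hsv[...,1]<120)).astype(np.uint8); m[:100]=0;m[240:]=0;m[:,:200]=0;m[:,380:]=0
m=cv2.morphologyEx(m,cv2.MORPH_OPEN,np.ones((3,3)))
c=max(cv2.findContours(m,0,2)[0],key=cv2.contourArea)
r=cv2.minAreaRect(c);print(r,cv2.boxPoints(r))
print([toz(C,*p,50) for p in cv2.boxPoints(r)])
for n,p in dict(base=(270,450),va=(433,168),vb=(442,213)).items(): print(n,toz(C,*p,30))
print("gauge",toz(C,428,275,40),"spindle",toz(C,117,272,45.6))
cv2.imwrite("pics/r1.png",cv2.resize(im[135:235,360:480],None,fx=6,fy=6,interpolation=cv2.INTER_CUBIC))
cv2.imwrite("pics/l1.png",cv2.resize(im[240:330,50:180],None,fx=6,fy=6,interpolation=cv2.INTER_CUBIC))
E
```

```text
((299.07318115234375, 174.84146118164062), (116.28440856933594, 92.43119049072266), 6.34019136428833) [[236.18 214.35]
 [246.39 122.49]
 [361.96 135.33]
 [351.76 227.2 ]]
[array([495.9,  83. ,  50. ]), array([696.14,  66.95,  50.  ]), array([ 672.29, -182.41,   50.  ]), array([ 472.29, -161.93,   50.  ])]
base [ 9.19  1.83 30.  ]
va [ 607.97 -339.83   30.  ]
vb [ 508.93 -358.62   30.  ]
gauge [ 373.87 -325.27   40.  ] spindle [370.72 328.9   45.6 ]
```

View pics/r1.png

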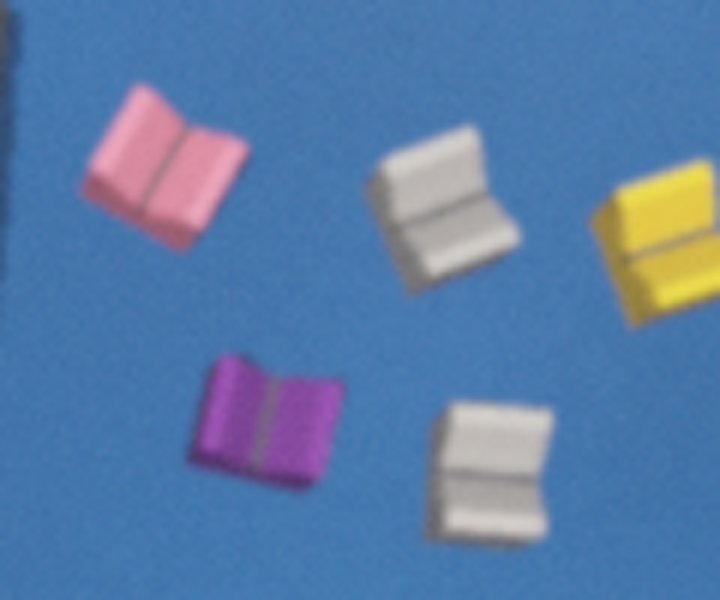

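View pics/l1.png

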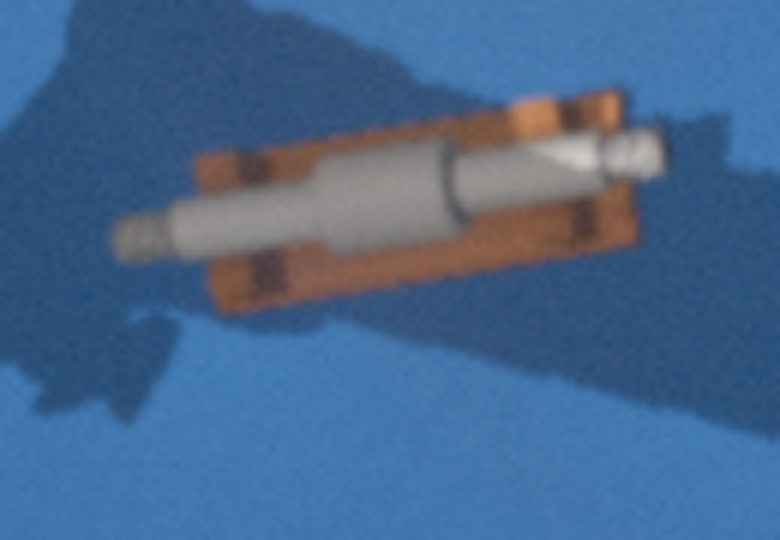

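```bash
python3 - <<'E'
from h import *
for n in("top","side","wrist"):
    K,V=cam(n);print(n,-V[:3,:3].T@V[:3,3], -V[2,:3])
s=st();R=np.array(s['ee_rot']);K,V=cam("wrist");print("in tool:",R.T@(-V[:3,:3].T@V[:3,3]-s['tool_pos']),R.T@-V[2,:3],R.T@V[0,:3])
E
python3 -m pendant '[{"linear":[0,0,0],"twist":8},{"linear":[0,0,0],"twist":8},{"linear":[0,0,0],"twist":8},{"linear":[0,0,0],"twist":8},{"linear":[0,0,0],"twist":8},{"linear":[0,0,0],"twist":8},{"linear":[0,0,0],"twist":8},{"linear":[0,0,0],"twist":8},{"linear":[0,0,0],"twist":0.5},{"linear":[0,0,0],"twist":0}]' -1 40
```

```text
top [ 318.13  -82.56 1219.03] [ 0.1  -0.01 -0.99]
side [-381.74 -878.19  995.94] [ 0.58  0.54 -0.62]
wrist [198.94 596.99 373.29] [ 0.27 -0.13 -0.95]
in tool: [ -77.33 -134.66   -0.3 ] [ 0.3   0.95 -0.  ] [-0.  0.  1.]
t: 1.15
tool_pos: [268.7, 564.1, 239.1]
ee_rot: [[0.004, -0.0, 1.0], [-1.0, -0.0, 0.004], [0.0, -1.0, -0.0]]
force: [0.0, -0.5, -0.3]
opening: 0.999
```

```bash
python3 -m pendant '[{"linear":[2.9,0,1.6],"twist":0},{"linear":[2.9,0,1.6],"twist":0},{"linear":[2.9,0,1.6],"twist":0},{"linear":[2.9,0,1.6],"twist":0},{"linear":[2.9,0,1.6],"twist":0},{"linear":[2.9,0,1.6],"twist":0},{"linear":[2.9,0,1.6],"twist":0},{"linear":[2.9,0,1.6],"twist":0},{"linear":[2.9,0,1.6],"twist":0},{"linear":[2.9,0,1.6],"twist":0}]'
python3 -m pendant '[{"linear":[2.9,0,1.6],"twist":0},{"linear":[2.9,0,1.6],"twist":0},{"linear":[2.9,0,1.6],"twist":0},{"linear":[2.9,0,1.6],"twist":0},{"linear":[2.9,0,1.6],"twist":0},{"linear":[2.9,0,1.6],"twist":0},{"linear":[2.9,0,1.6],"twist":0},{"linear":[2.9,0,1.6],"twist":0},{"linear":[2.9,0,1.6],"twist":0},{"linear":[0,0,0],"twist":0}]'
python3 - <<'E'
from h import *
axes();shot("wrist","w1")
E
```

```text
t: 2.15
tool_pos: [429.6, 272.9, 239.5]
ee_rot: [[0.004, 0.0, 1.0], [-1.0, 0.0, 0.004], [-0.0, -1.0, 0.0]]
force: [-0.4, 1.4, -0.1]
opening: 0.999
t: 3.15
tool_pos: [574.4, 8.0, 239.5]
ee_rot: [[-0.003, 0.001, 1.0], [-1.0, -0.003, -0.002], [0.003, -1.0, 0.001]]
force: [0.0, -1.2, 0.6]
opening: 0.999
t 3.15 tcp [574.42   7.98 239.47] F [ 0.02 -1.2   0.58] op 0.999
[[-0.  0.  1.]
 [-1. -0. -0.]
 [ 0. -1.  0.]]
```

View pics/w1.png

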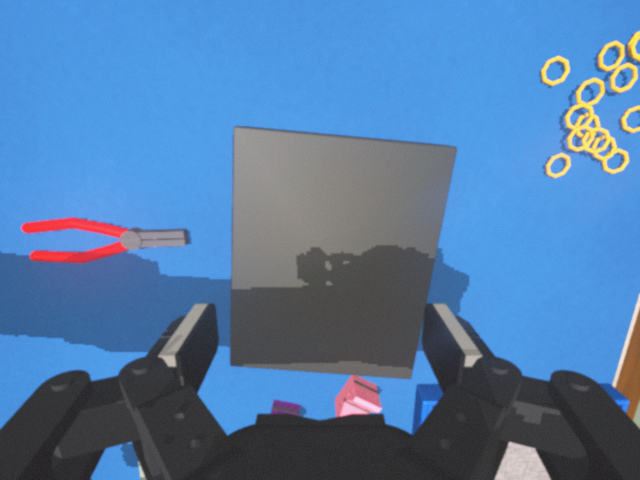

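The wrist view shows the plate with corners at about (235,127), (456,147), (412,378) and (231,364), and no side faces visible. I'll fit its edges.

Run:
```python
from h import *
from scipy import ndimage
C,im=load("w1")
hsv=cv2.cvtColor(im,cv2.COLOR_BGR2HSV)
m=((hsv[...,1]<110)).astype(np.uint8); m[:,:222]=0;m[:,470:]=0;m[:115]=0;m[385:]=0
m=cv2.morphologyEx(m,cv2.MORPH_OPEN,np.ones((9,9)))
# edges by scanning
def fit(pts):
    P=np.array([toz(C,u,v,50)[:2] for u,v in pts])
    vx,vy,x0,y0=cv2.fitLine(P.astype(np.float32),cv2.DIST_HUBER,0,.01,.01).ravel()
    d=np.array([vx,vy]);n=np.array([-vy,vx]);print(len(P),"resid",np.std((P-[x0,y0])@n));return np.array([x0,y0]),d
L=[];Rr=[];T=[];B=[]
for v in range(150,290,4):
    x=np.where(m[v])[0];L.append((x.min()-.5,v));Rr.append((x.max()+.5,v))
for u in range(250,410,4):
    y=np.where(m[:,u])[0];T.append((u,y.min()-.5));B.append((u,y.max()+.5))
lines=[fit(p) for p in(L,T,Rr,B)]
for p,d in lines: print(p,d,np.degrees(np.arctan2(d[1],d[0])))
def X(a,b):
    s=np.linalg.solve(np.stack([a[1],-b[1]],1),b[0]-a[0]);return a[0]+a[1]*s[0]
c=[X(lines[i],lines[(i+1)%4]) for i in range(4)]
print(c,np.mean(c,0),[np.linalg.norm(c[i]-c[(i+1)%4]) for i in range(4)])
# top cam
C2=cam("top")
for p in c: print("top px",proj(C2,[*p,50]))
```

```text
35 resid 0.2735686836591967
40 resid 0.24376054860285756
35 resid 0.28524997516382905
40 resid 0.4772915134740481
[489.71  -9.99] [0.09 1.  ] 84.64995
[581.66  79.29] [ 1.   -0.09] -5.2555037
[689.77   0.17] [0.09 1.  ] 84.78458
[ 582.79 -170.83] [ 1.   -0.09] -5.322252
[array([498.78,  86.91], dtype=float32), array([696.04,  68.77], dtype=float32), array([ 673.39, -179.28], dtype=float32), array([ 475.58, -160.85], dtype=float32)] [585.95 -46.11] [np.float32(198.08397), np.float32(249.07642), np.float32(198.66895), np.float32(248.84526)]
top px [234.37 212.98]
top px [245.54 122.52]
top px [360.52 134.8 ]
top px [351.26 225.64]
```

```bash
python3 -m pendant '[{"linear":[3,0,0],"twist":0},{"linear":[3,0,0],"twist":0},{"linear":[3,0,0],"twist":0},{"linear":[3,0,0],"twist":0},{"linear":[3,0,0],"twist":0},{"linear":[3,0,0],"twist":0},{"linear":[3,0,0],"twist":0},{"linear":[3,0,0],"twist":0},{"linear":[3,0,0],"twist":0},{"linear":[0,0,0],"twist":0}]'
python3 - <<'E'
from h import *
axes();shot("wrist","w2")
E
```

```text
t: 4.2
tool_pos: [572.0, -260.4, 239.4]
ee_rot: [[-0.002, -0.0, 1.0], [-1.0, -0.002, -0.002], [0.002, -1.0, -0.0]]
force: [0.5, 0.2, 0.3]
opening: 0.998
t 4.2 tcp [ 571.97 -260.42  239.36] F [0.46 0.18 0.31] op 0.998
[[-0. -0.  1.]
 [-1. -0. -0.]
 [ 0. -1. -0.]]
```

View pics/w2.png

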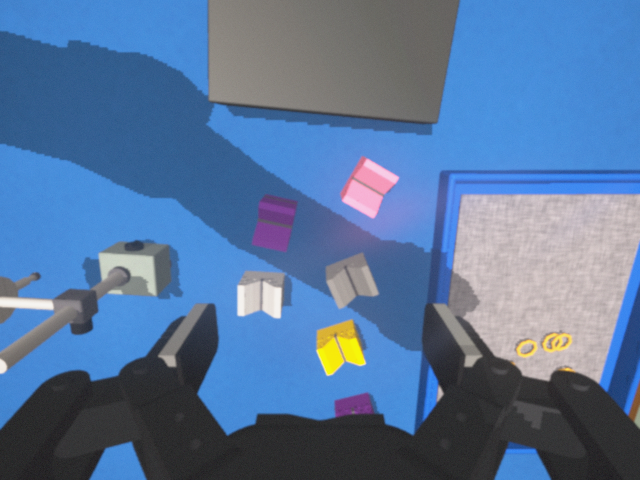

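Run:
```python
from h import *
C,im=load("w2")
cv2.imwrite("pics/w2z.png",cv2.resize(im[245:325,225:395],None,fx=4.7,fy=4.7,interpolation=cv2.INTER_CUBIC))
cv2.imwrite("pics/w2g.png",cv2.resize(im[220:380,0:200],None,fx=4,fy=3.75,interpolation=cv2.INTER_CUBIC))
```

```text
(no output)
```

View pics/w2z.png

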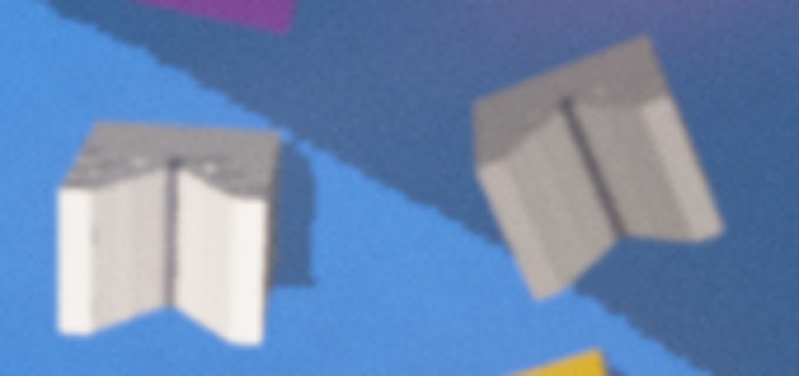

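View pics/w2g.png

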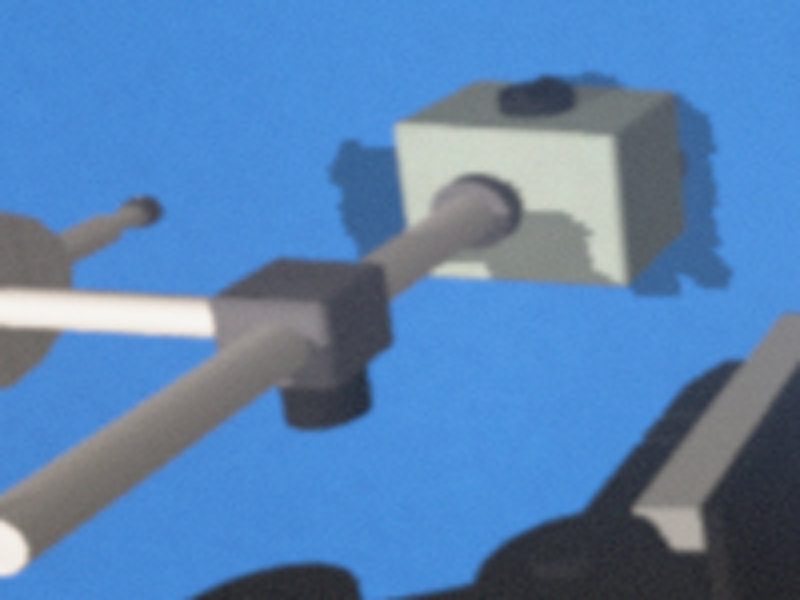

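Run:
```python
from h import *
C,im=load("w2")
def blk(pts,f,o,n):
    P=np.array([toz(C,p[0]/f[0]+o[0],p[1]/f[1]+o[1],40)[:2] for p in pts])
    TL,BL,BR,TR=P
    e=[(BL-TL),(BR-TR)];w=[TR-TL,BR-BL]
    print(n,P.mean(0),"along V",[ (round(float(np.linalg.norm(v)),1),round(float(np.degrees(np.arctan2(-v[1],-v[0]))),1)) for v in e],"across",[(round(float(np.linalg.norm(v)),1),round(float(np.degrees(np.arctan2(v[1],v[0]))),1)) for v in w])
f=(4.7,4.7);o=(225,245)
blk([(60,188),(60,333),(262,343),(266,199)],f,o,"left")
blk([(478,168),(540,299),(722,235),(665,95)],f,o,"right")
blk([(396,124),(408,272),(630,284),(615,135)],(4,3.75),(0,220),"gauge")
print("collar",toz(C,480/4,208/3.75+220,42)," posttop",toz(C,5/4,548/3.75+220,185))
```

```text
left [ 507.85 -357.76] along V [(36.0, 85.9), (35.9, 86.6)] across [(45.3, -3.5), (45.7, -3.3)]
right [ 605.53 -341.65] along V [(35.1, 113.7), (36.2, 112.6)] across [(43.8, 23.0), (43.2, 21.5)]
gauge [ 374.98 -326.74] along V [(43.9, 83.2), (44.3, 86.8)] across [(54.6, -3.4), (57.4, -3.8)]
collar [ 367.73 -326.71   42.  ]  posttop [ 369.62 -327.06  185.  ]
```

```bash
python3 -m pendant '[{"linear":[2.4,0,-1.6],"twist":0},{"linear":[2.4,0,-1.6],"twist":0},{"linear":[2.4,2,-1.6],"twist":0},{"linear":[2.5,3,-1.6],"twist":0},{"linear":[0,3,0],"twist":3.2},{"linear":[0,2,0],"twist":0},{"linear":[0,2,0],"twist":0},{"linear":[0,0,0],"twist":0},{"linear":[0,0,0],"twist":0}]'
python3 - <<'E'
from h import *
axes();shot("wrist","w3")
E
```

```text
t: 5.15
tool_pos: [509.9, -352.3, 119.5]
ee_rot: [[-0.053, -0.0, 0.999], [-0.999, 0.001, -0.053], [-0.001, -1.0, -0.0]]
force: [0.7, 0.6, 0.4]
opening: 0.998
t 5.15 tcp [ 509.91 -352.28  119.49] F [0.65 0.61 0.37] op 0.998
[[-0.05 -0.    1.  ]
 [-1.    0.   -0.05]
 [-0.   -1.   -0.  ]]
```

View pics/w3.png

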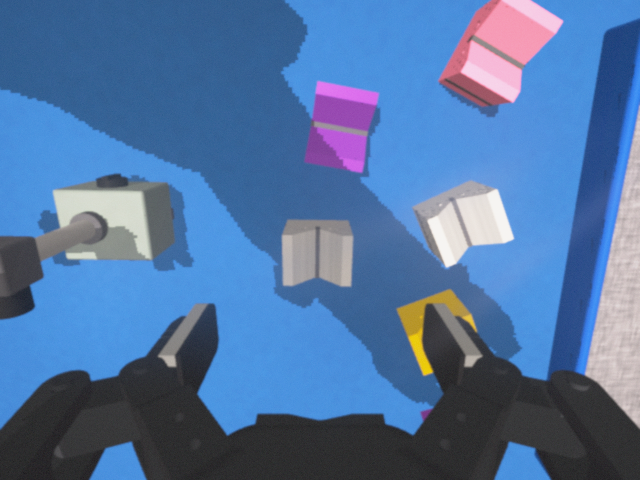

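Run:
```python
from h import *
C,im=load("w3")
cv2.imwrite("pics/w3z.png",cv2.resize(im[205:300,260:375],None,fx=6,fy=6,interpolation=cv2.INTER_CUBIC))
```

```text
(no output)
```

View pics/w3z.png

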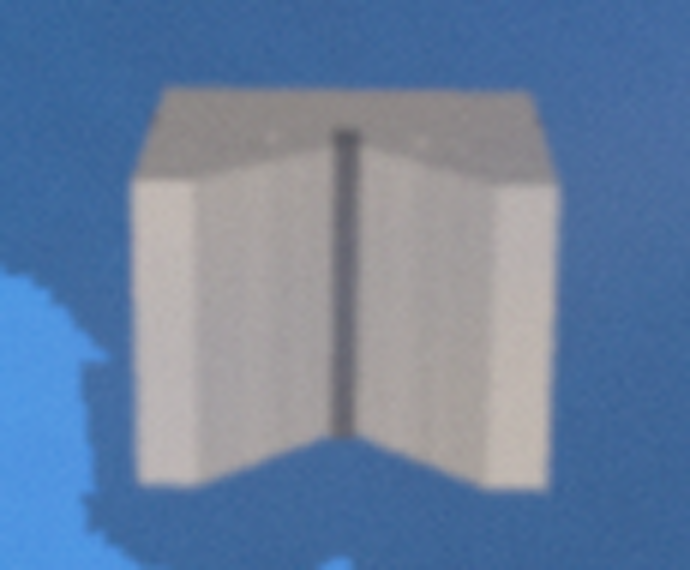

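```bash
cat >> h.py <<'E'
def blk(C,pts,f,o,n,z=40):
    P=np.array([toz(C,p[0]/f[0]+o[0],p[1]/f[1]+o[1],z)[:2] for p in pts])
    TL,BL,BR,TR=P
    e=[(BL-TL),(BR-TR)];w=[TR-TL,BR-BL]
    print(n,P.mean(0),"along V",[ (round(float(np.linalg.norm(v)),1),round(float(np.degrees(np.arctan2(-v[1],-v[0]))),1)) for v in e],"across",[(round(float(np.linalg.norm(v)),1),round(float(np.degrees(np.arctan2(v[1],v[0]))),1)) for v in w])
    return P.mean(0)
def go(target,heading=None):
    "tool-frame shift (cm) to reach world target, and twist"
    s=ctrl.get_state();R=np.array(s['ee_rot']);d=np.array(target)-s['tool_pos']
    h=np.degrees(np.arctan2(R[1,2],R[0,2]))
    print("shift cm",R.T@d/10,"heading now",round(float(h),2),"twist",None if heading is None else round(float(h-heading),2))
E
python3 - <<'E'
from h import *
C,im=load("w3")
p=blk(C,[(134,180),(138,486),(548,491),(559,184)],(6,6),(260,205),"left")
go([*p,11.5],-3.4)
E
```

```text
left [ 507.48 -357.72] along V [(35.3, 85.9), (35.5, 86.6)] across [(44.9, -3.6), (45.3, -3.8)]
shift cm [ 0.49 10.87 -0.25] heading now -3.07 twist 0.33
```

```bash
python3 -m pendant '[{"linear":[0.5,2,-0.25],"twist":0.4},{"linear":[0,2,0],"twist":0},{"linear":[0,2,0],"twist":0},{"linear":[0,2,0],"twist":0},{"linear":[0,1.5,0],"twist":0},{"linear":[0,1.3,0],"twist":0},{"linear":[0,0,0],"twist":0},{"linear":[0,0,0],"twist":0}]' -1 40
python3 - <<'E'
from h import *
go([507.5,-357.7,11.5],-3.6)
E
```

```text
t: 6.0
tool_pos: [506.7, -358.8, 11.7]
ee_rot: [[-0.062, 0.0, 0.998], [-0.998, -0.0, -0.062], [0.0, -1.0, 0.0]]
force: [-0.3, 0.8, 0.3]
opening: 0.998
shift cm [-0.12  0.02  0.07] heading now -3.58 twist 0.02
```

```bash
python3 -m pendant '[{"linear":[-0.1,0,0],"twist":0},{"linear":[0,0,0],"twist":0},{"linear":[0,0,0],"twist":0},{"linear":[0,0,0],"twist":0},{"linear":[0,0,0],"twist":0},{"linear":[0,0,0],"twist":0},{"linear":[0,0,0],"twist":0},{"linear":[0,0,0],"twist":0}]' 0.9 50
python3 - <<'E'
from h import *
s=axes();shot("wrist","w4")
E
```

```text
t: 6.8
tool_pos: [507.1, -357.8, 12.1]
ee_rot: [[-0.062, 0.001, 0.998], [-0.998, -0.0, -0.062], [0.0, -1.0, 0.001]]
force: [0.6, 1.0, 5.6]
opening: 0.518
t 6.8 tcp [ 507.06 -357.85   12.12] F [0.58 1.02 5.59] op 0.518
[[-0.06  0.    1.  ]
 [-1.   -0.   -0.06]
 [ 0.   -1.    0.  ]]
```

View pics/w4.png

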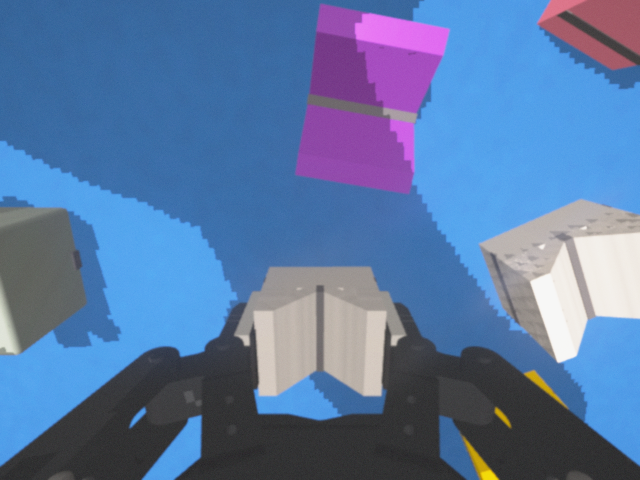

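```bash
python3 - <<'E'
from h import *
C,im=load("w4")
p=blk(C,[(256,305),(259,395),(381,395),(386,308)],(1,1),(0,0),"held")
R=np.array(st()['ee_rot']);d=np.array([*p,12])-st()['tool_pos'];print("in tool",R.T@d)
cv2.imwrite("pics/w4z.png",cv2.resize(im[255:415,230:410],None,fx=3.7,fy=3.7,interpolation=cv2.INTER_CUBIC))
E
python3 -m pendant '[{"linear":[0,1,0],"twist":0},{"linear":[0,-2.5,0],"twist":0},{"linear":[0,-2.5,0],"twist":0},{"linear":[0,-2.5,0],"twist":0},{"linear":[0,-2.5,0],"twist":0},{"linear":[0,-2.5,0],"twist":0},{"linear":[0,-2,0],"twist":0},{"linear":[0,-1,0],"twist":0},{"linear":[0,0,0],"twist":0},{"linear":[0,0,0],"twist":0}]' 2>&1 | head -0; true
```

```text
held [ 506.76 -356.62] along V [(36.9, 85.0), (35.8, 86.7)] across [(43.8, -5.1), (44.9, -3.7)]
in tool [-1.2   0.11 -0.38]
```

View pics/w4z.png

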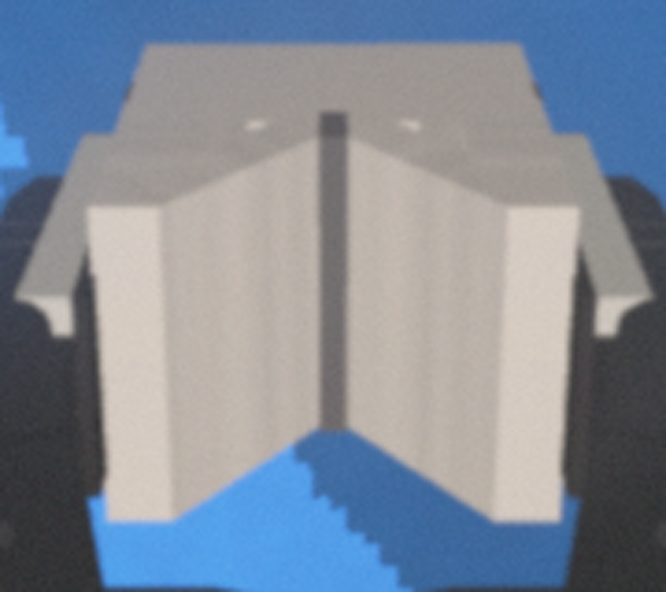

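Run:
```python
from h import *
axes()
shot("wrist","w5")
```

```text
t 7.85 tcp [ 506.07 -357.05  155.27] F [-0.1  -0.18 -3.88] op 0.519
[[-0.06 -0.    1.  ]
 [-1.    0.   -0.06]
 [-0.   -1.   -0.  ]]
```

View pics/w5.png

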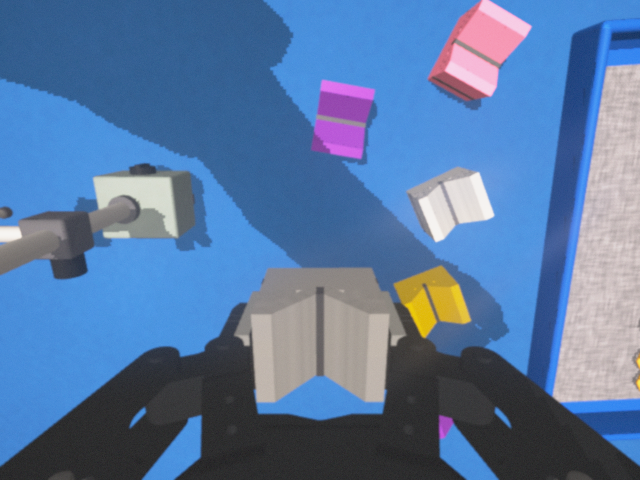

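```bash
python3 -m pendant '[{"linear":[0,-1,0],"twist":1.7},{"linear":[-3.6,0,0],"twist":0},{"linear":[-3.6,0,0],"twist":0},{"linear":[-3.6,0,0],"twist":0},{"linear":[-3.6,0,0],"twist":0},{"linear":[-3.6,0,0],"twist":0},{"linear":[-3.6,0,0],"twist":0},{"linear":[-3.6,0,0],"twist":0},{"linear":[-3.6,0,0],"twist":0},{"linear":[-3.6,0,0],"twist":0}]'
python3 -m pendant '[{"linear":[-3,0,0],"twist":0},{"linear":[-1.2,0,0],"twist":0},{"linear":[0,0,0],"twist":0},{"linear":[0,0,0],"twist":0},{"linear":[0,0,0],"twist":0}]'
python3 - <<'E'
from h import *
axes();go([540.7,6.7,66],-5.3)
shot("wrist","w6")
E
```

```text
t: 8.9
tool_pos: [535.6, -33.5, 165.2]
ee_rot: [[-0.092, -0.002, 0.996], [-0.996, -0.0, -0.092], [0.0, -1.0, -0.002]]
force: [0.7, -0.5, -3.4]
opening: 0.521
t: 9.4
tool_pos: [539.9, 4.7, 166.1]
ee_rot: [[-0.095, -0.0, 0.996], [-0.996, -0.001, -0.095], [0.001, -1.0, -0.0]]
force: [-0.2, 0.1, -3.5]
opening: 0.518
t 9.4 tcp [539.93   4.71 166.12] F [-0.16  0.11 -3.54] op 0.518
[[-0.09 -0.    1.  ]
 [-1.   -0.   -0.09]
 [ 0.   -1.   -0.  ]]
shift cm [-0.21 10.01  0.06] heading now -5.44 twist -0.14
```

View pics/w6.png

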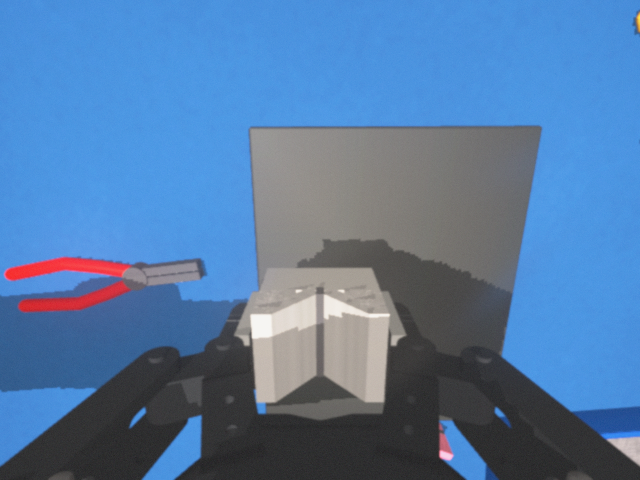

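```bash
python3 - <<'E'
from h import *
C,im=load("w6")
a=toz(C,249.5,126.5,50);b=toz(C,541,126.5,50);print(a,b,np.linalg.norm(b-a),np.degrees(np.arctan2(*(b-a)[1::-1])))
ex=np.array([.9957,-.0924]);ey=np.array([.0924,.9957])
print((a+b)[:2]/2-76*ey-50*ex)
cv2.imwrite("pics/w6z.png",cv2.resize(im[100:150,230:270],None,fx=10,fy=10,interpolation=cv2.INTER_CUBIC))
go([540.7,6.7,66],-5.3)
E
python3 -m pendant '[{"linear":[-0.2,2.5,0.05],"twist":-0.1},{"linear":[0,2.5,0],"twist":0},{"linear":[0,2,0],"twist":0},{"linear":[0,1,0],"twist":0},{"linear":[0,0.5,0],"twist":0},{"linear":[0,0,0],"twist":0},{"linear":[0,0,0],"twist":0}]'
python3 - <<'E'
from h import *
go([540.7,6.7,66],-5.3)
E
```

```text
[499.37  86.64  50.  ] [695.57  68.02  50.  ] 197.07932636708176 -5.42119205598303
[540.66   6.27]
shift cm [-0.2  10.02  0.05] heading now -5.44 twist -0.14
t: 10.15
tool_pos: [541.5, 8.5, 82.1]
ee_rot: [[-0.091, 0.001, 0.996], [-0.996, 0.0, -0.091], [-0.0, -1.0, 0.001]]
force: [-0.7, 0.0, -3.4]
opening: 0.523
shift cm [ 0.19  1.61 -0.07] heading now -5.21 twist 0.09
```

```bash
python3 -m pendant '[{"linear":[0.15,0.6,-0.05],"twist":0.1},{"linear":[0,0.4,0],"twist":0},{"linear":[0,0,0],"twist":0},{"linear":[0,0,0],"twist":0},{"linear":[0,0,0],"twist":0}]'
python3 - <<'E'
from h import *
for i in range(1): go([540.7,6.7,66],-5.3)
E
python3 -m pendant '[{"linear":[0,0.3,0],"twist":0},{"linear":[0,0.3,0],"twist":0},{"linear":[0,0,0],"twist":0},{"linear":[0,0,0],"twist":0}]'
```

```text
t: 10.65
tool_pos: [540.4, 7.4, 71.4]
ee_rot: [[-0.092, 0.0, 0.996], [-0.996, 0.0, -0.092], [-0.0, -1.0, 0.0]]
force: [0.3, -0.2, -3.5]
opening: 0.519
shift cm [0.06 0.54 0.04] heading now -5.28 twist 0.02
t: 11.05
tool_pos: [540.1, 7.3, 65.1]
ee_rot: [[-0.092, -0.0, 0.996], [-0.996, -0.0, -0.092], [0.0, -1.0, -0.0]]
force: [0.2, 0.3, -3.0]
opening: 0.522
```

```bash
python3 -m pendant '[{"linear":[0,0.2,0.05],"twist":0},{"linear":[0,0,0],"twist":0},{"linear":[0,0,0],"twist":0}]'; python3 -m pendant '[{"linear":[0,0.1,0],"twist":0},{"linear":[0,0,0],"twist":0},{"linear":[0,0,0],"twist":0}]';python3 -m pendant '[{"linear":[0,0.1,0],"twist":0},{"linear":[0,0,0],"twist":0},{"linear":[0,0,0],"twist":0}]'
```

```text
t: 11.35
tool_pos: [540.7, 7.3, 63.3]
ee_rot: [[-0.092, -0.0, 0.996], [-0.996, 0.0, -0.092], [-0.0, -1.0, -0.0]]
force: [0.2, 0.6, -3.6]
opening: 0.516
t: 11.65
tool_pos: [540.7, 7.3, 62.3]
ee_rot: [[-0.092, -0.0, 0.996], [-0.996, 0.0, -0.092], [-0.0, -1.0, -0.0]]
force: [0.0, 0.2, -2.6]
opening: 0.522
t: 11.95
tool_pos: [540.7, 7.3, 61.2]
ee_rot: [[-0.092, -0.0, 0.996], [-0.996, -0.0, -0.092], [0.0, -1.0, -0.0]]
force: [-0.9, 0.4, -3.9]
opening: 0.521
```

```bash
python3 -m pendant '[{"linear":[0,0.1,0],"twist":0},{"linear":[0,0,0],"twist":0},{"linear":[0,0,0],"twist":0}]'; python3 -m pendant '[{"linear":[0,0.1,0],"twist":0},{"linear":[0,0,0],"twist":0},{"linear":[0,0,0],"twist":0}]'
```

```text
t: 12.25
tool_pos: [540.7, 7.3, 60.3]
ee_rot: [[-0.092, -0.0, 0.996], [-0.996, 0.0, -0.092], [0.0, -1.0, -0.0]]
force: [0.5, -0.2, -3.1]
opening: 0.522
t: 12.55
tool_pos: [540.7, 7.3, 59.2]
ee_rot: [[-0.092, -0.0, 0.996], [-0.996, 0.0, -0.092], [-0.0, -1.0, -0.0]]
force: [0.6, 0.7, -2.8]
opening: 0.518
```

```bash
python3 -m pendant '[{"linear":[0,0.1,0],"twist":0},{"linear":[0,0,0],"twist":0},{"linear":[0,0,0],"twist":0}]'
python3 - <<'E'
from h import *
shot("wrist","w7");shot("side","s7",(240,160,440,300),4)
E
```

```text
t: 12.85
tool_pos: [540.7, 7.3, 58.2]
ee_rot: [[-0.092, -0.0, 0.996], [-0.996, 0.0, -0.092], [-0.0, -1.0, -0.0]]
force: [0.2, 0.4, -3.3]
opening: 0.518
```

View pics/w7.png

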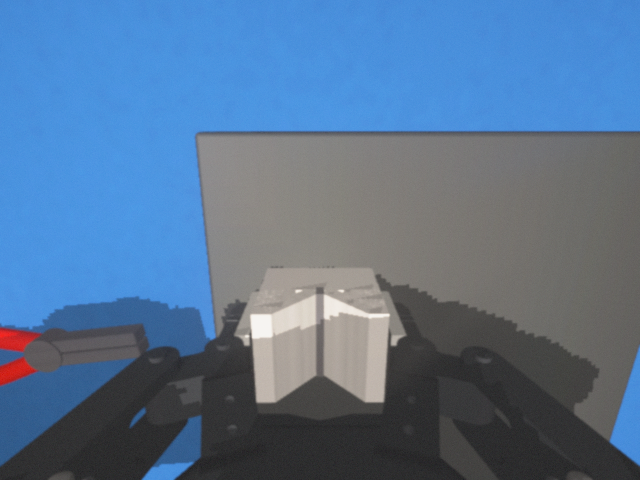

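View pics/s7.png

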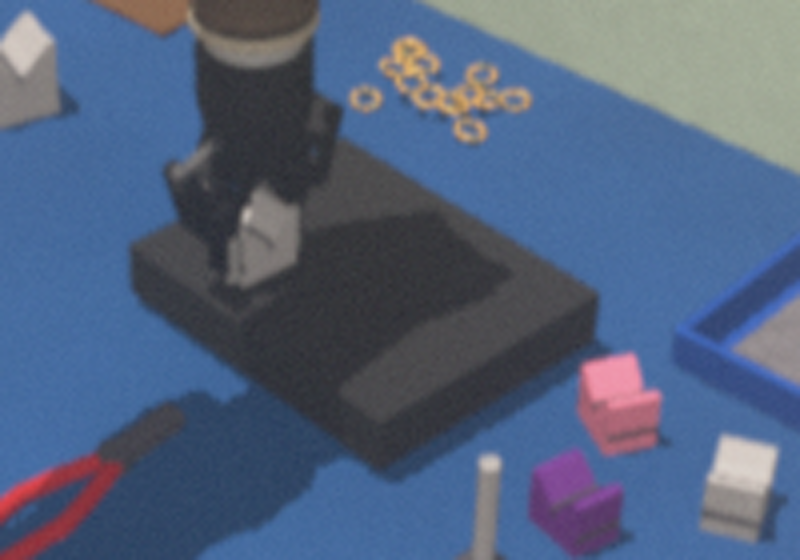

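```bash
python3 -m pendant '[{"linear":[0,0.1,0],"twist":0},{"linear":[0,0,0],"twist":0},{"linear":[0,0,0],"twist":0}]';python3 -m pendant '[{"linear":[0,0.1,0],"twist":0},{"linear":[0,0,0],"twist":0},{"linear":[0,0,0],"twist":0}]'
python3 - <<'E'
from h import *
C,im=load("w7")
a=toz(C,197,132.5,50);print(a)
ex=np.array([.9957,-.0924]);ey=np.array([.0924,.9957])
print(a[:2]-76*ey+50*ex)
E
```

```text
t: 13.25
tool_pos: [540.8, 7.3, 57.5]
ee_rot: [[-0.092, 0.0, 0.996], [-0.996, 0.0, -0.092], [-0.0, -1.0, 0.0]]
force: [-2.0, 0.4, 2.4]
opening: 0.522
t: 13.55
tool_pos: [540.9, 7.3, 57.5]
ee_rot: [[-0.092, 0.001, 0.996], [-0.996, 0.001, -0.092], [-0.001, -1.0, 0.0]]
force: [-5.8, 0.2, 14.9]
opening: 0.521
[499.67  86.49  50.  ]
[542.43   6.2 ]
```

```bash
python3 -m pendant '[{"linear":[0,-0.1,0],"twist":0},{"linear":[0,0,0],"twist":0}]'; python3 -m pendant '[{"linear":[0,0,0],"twist":0},{"linear":[0,0,0],"twist":0},{"linear":[0,0,0],"twist":0},{"linear":[0,0,0],"twist":0},{"linear":[0,0,0],"twist":0},{"linear":[0,0,0],"twist":0}]' -1; python3 -m pendant '[{"linear":[0,-1,0],"twist":0},{"linear":[0,-2.5,0],"twist":0},{"linear":[0,-2.5,0],"twist":0},{"linear":[0,-2.5,0],"twist":0},{"linear":[0,-2.5,0],"twist":0},{"linear":[0,-2.5,0],"twist":0},{"linear":[0,-1,0],"twist":0},{"linear":[0,0,0],"twist":0},{"linear":[0,0,0],"twist":0}]'
python3 - <<'E'
from h import *
axes();shot("wrist","w8")
E
```

```text
t: 13.75
tool_pos: [540.9, 7.3, 57.6]
ee_rot: [[-0.092, 0.0, 0.996], [-0.996, 0.0, -0.092], [-0.0, -1.0, 0.0]]
force: [-2.7, 0.6, 3.9]
opening: 0.524
t: 14.35
tool_pos: [540.8, 7.3, 57.3]
ee_rot: [[-0.092, 0.0, 0.996], [-0.996, 0.0, -0.092], [-0.0, -1.0, 0.0]]
force: [0.3, 0.6, -0.5]
opening: 1.001
t: 15.25
tool_pos: [540.3, 7.4, 201.7]
ee_rot: [[-0.092, -0.001, 0.996], [-0.996, 0.0, -0.092], [-0.0, -1.0, -0.001]]
force: [-0.6, 0.3, -0.8]
opening: 1.004
t 15.25 tcp [540.25   7.42 201.65] F [-0.6   0.31 -0.83] op 1.004
[[-0.09 -0.    1.  ]
 [-1.    0.   -0.09]
 [-0.   -1.   -0.  ]]
```

View pics/w8.png

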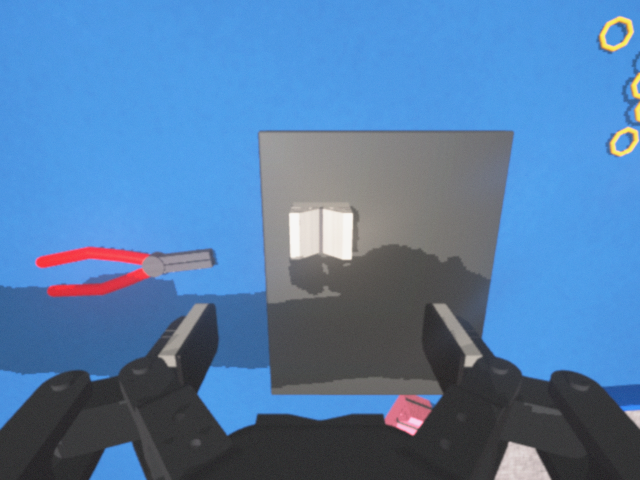

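Run:
```python
from h import *
C,im=load("w8")
cv2.imwrite("pics/w8z.png",cv2.resize(im[190:270,270:370],None,fx=7,fy=7,interpolation=cv2.INTER_CUBIC))
cv2.imwrite("pics/w8y.png",cv2.resize(im[110:410,245:285],None,fx=2,fy=2,interpolation=cv2.INTER_CUBIC))
a=toz(C,259.5,130.5,50);b=toz(C,513,130.5,50);c=toz(C,270.5,393.5,50);print(a,b,c,np.linalg.norm(b-a),np.linalg.norm(c-a))
```

```text
[499.99  86.54  50.  ] [695.5   68.56  50.  ] [ 475.45 -159.83   50.  ] 196.3374449925237 247.5887194233022
```

View pics/w8z.png

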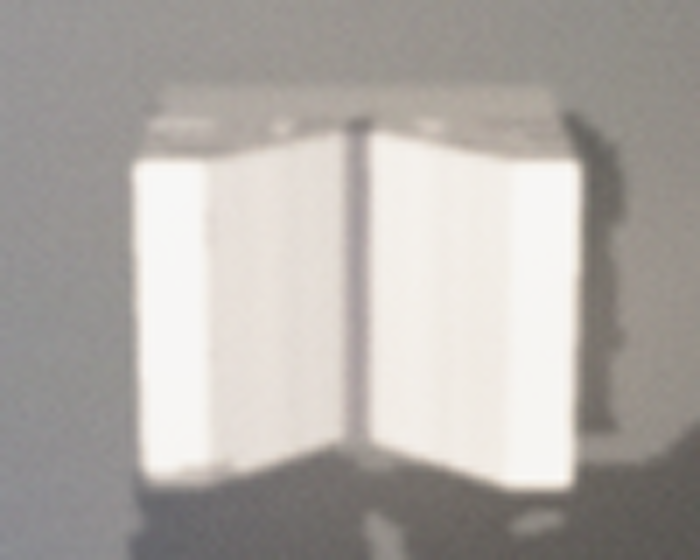

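Run:
```python
from h import *
C,im=load("w8")
p=blk(C,[(133,160),(142,487),(572,489),(582,160)],(7,7),(270,190),"A",90)
ex=np.array([.9957,-.0924]);ey=np.array([.0924,.9957])
d=p-[585.7,-45.9];print("plate frame",d@ex,d@ey)
go([609,-340,200],22)
```

```text
A [540.65   8.65] along V [(35.6, 84.8), (35.8, 84.7)] across [(45.8, -5.3), (45.7, -5.5)]
plate frame -49.898324468149745 50.151872501685745
shift cm [33.96  0.12 10.06] heading now -5.27 twist -27.27
```

```bash
python3 -m pendant '[{"linear":[3.4,0,1],"twist":0},{"linear":[3.4,0,1],"twist":0},{"linear":[3.4,0,1],"twist":0},{"linear":[3.4,0,1],"twist":0},{"linear":[3.4,0,1],"twist":0},{"linear":[3.4,0,1],"twist":0},{"linear":[3.4,0,1],"twist":0},{"linear":[3.4,0,1],"twist":0},{"linear":[3.4,0,1],"twist":0},{"linear":[3.4,0,0.7],"twist":0}]'
python3 -m pendant '[{"linear":[0,2,0],"twist":-7},{"linear":[0,2,0],"twist":-7},{"linear":[0,2,0],"twist":-7},{"linear":[0,2,0],"twist":-6.8},{"linear":[0,0,0],"twist":0},{"linear":[0,0,0],"twist":0}]'
python3 - <<'E'
from h import *
axes();shot("wrist","w9");go([605.5,-341.7,11.5],22.5)
C,im=load("w9");cv2.imwrite("pics/w9z.png",cv2.resize(im[190:310,250:400],None,fx=5,fy=5,interpolation=cv2.INTER_CUBIC))
E
```

```text
t: 16.3
tool_pos: [605.8, -341.2, 200.1]
ee_rot: [[-0.092, -0.002, 0.996], [-0.996, 0.001, -0.092], [-0.001, -1.0, -0.003]]
force: [1.3, -0.3, 0.0]
opening: 0.998
t: 16.9
tool_pos: [605.3, -340.2, 121.3]
ee_rot: [[0.379, -0.002, 0.925], [-0.925, 0.001, 0.379], [-0.002, -1.0, -0.002]]
force: [-0.8, -0.9, -0.1]
opening: 0.999
t 16.9 tcp [ 605.34 -340.22  121.26] F [-0.79 -0.92 -0.08] op 0.999
[[ 0.38 -0.    0.93]
 [-0.93  0.    0.38]
 [-0.   -1.   -0.  ]]
shift cm [ 0.1  11.08 -0.08] heading now 22.31 twist -0.19
```

View pics/w9.png

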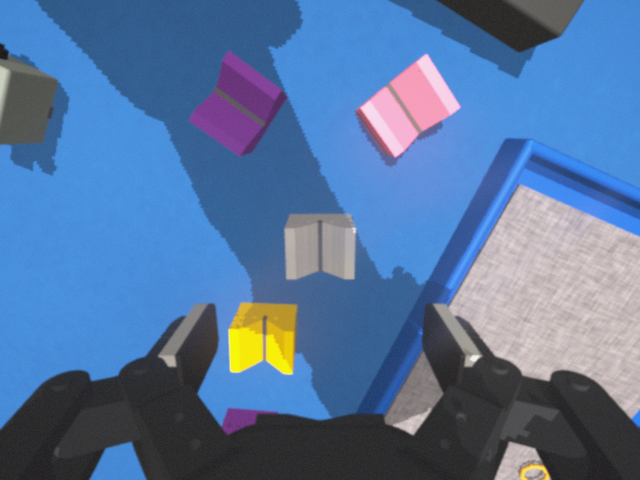

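View pics/w9z.png

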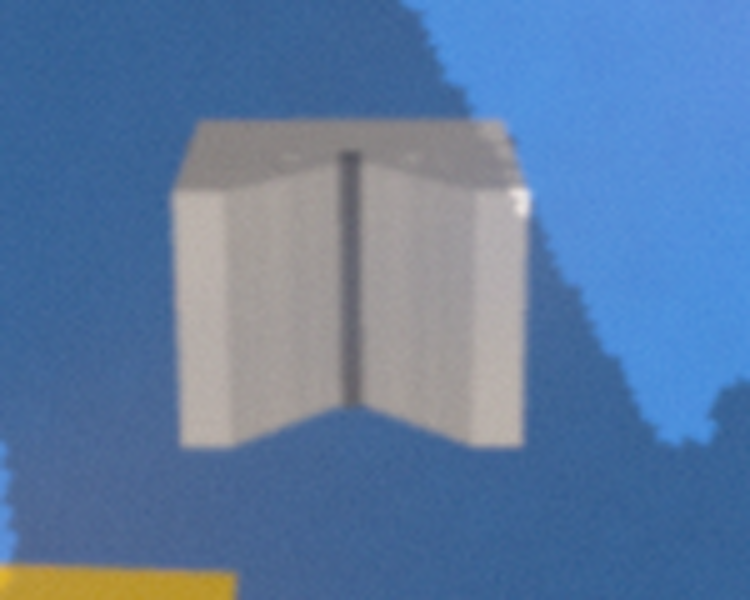

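Run:
```python
from h import *
C,im=load("w9")
p=blk(C,[(172,192),(181,448),(523,448),(527,192)],(5,5),(250,190),"B",40)
go([*p,11.5],22.6)
s=st();R=np.array(s['ee_rot'])
for n,u,v,z in [("yTL",229,332,40),("yTR",297,332,40),("yBR",293,374,40),("tray",400,330,25),("tray2",515,140,25),("ybaseTR",297,304,0)]: print(n,R.T@(toz(C,u,v,z)-s['tool_pos']))
```

```text
B [ 605.32 -341.45] along V [(35.3, 112.5), (35.3, 113.2)] across [(45.1, 22.3), (45.5, 22.3)]
shift cm [ 0.07 11.08 -0.09] heading now 22.31 twist -0.29
yTL [ 58.11  82.31 -64.55]
yTR [ 58.07  82.29 -17.05]
yBR [ 92.98  82.29 -20.64]
tray [65.7  97.26 58.6 ]
tray2 [-70.58  97.26 121.7 ]
ybaseTR [ 57.38 122.3  -19.55]
```

```bash
python3 -m pendant '[{"linear":[0.05,2,-0.05],"twist":0},{"linear":[0,2,0],"twist":0},{"linear":[0,2,0],"twist":0},{"linear":[0,2,0],"twist":0},{"linear":[0,1.5,0],"twist":0},{"linear":[0,1.4,0],"twist":0},{"linear":[0,0,0],"twist":0},{"linear":[0,0,0],"twist":0}]' -1 50
python3 - <<'E'
from h import *
go([605.4,-341.5,11.5],22.4)
E
```

```text
t: 17.75
tool_pos: [606.0, -341.1, 13.7]
ee_rot: [[0.382, 0.0, 0.924], [-0.924, -0.0, 0.382], [0.0, -1.0, 0.0]]
force: [0.1, 0.3, 0.4]
opening: 0.999
shift cm [ 0.02  0.22 -0.07] heading now 22.49 twist 0.09
```

```bash
python3 -m pendant '[{"linear":[0,0.2,-0.05],"twist":0},{"linear":[0,0,0],"twist":0},{"linear":[0,0,0],"twist":0}]'; python3 -m pendant '[{"linear":[0,0,0],"twist":0},{"linear":[0,0,0],"twist":0},{"linear":[0,0,0],"twist":0},{"linear":[0,0,0],"twist":0},{"linear":[0,0,0],"twist":0},{"linear":[0,0,0],"twist":0},{"linear":[0,0,0],"twist":0}]' 0.9 50
python3 -m pendant '[{"linear":[0,-1,0],"twist":0},{"linear":[0,-2.5,0],"twist":0},{"linear":[0,-2.5,0],"twist":0},{"linear":[0,-2.5,0],"twist":0},{"linear":[0,-2.5,0],"twist":0},{"linear":[0,-2.5,0],"twist":0},{"linear":[0,-2,0],"twist":0},{"linear":[0,0,0],"twist":0}]'
python3 -m pendant '[{"linear":[0,0,0],"twist":7},{"linear":[0,0,0],"twist":7},{"linear":[0,0,0],"twist":7},{"linear":[0,0,0],"twist":6.7},{"linear":[0,0,0],"twist":0},{"linear":[0,0,0],"twist":0}]'
python3 - <<'E'
from h import *
go([531.6,-90,160],-5.3)
E
```

```text
t: 18.05
tool_pos: [605.6, -341.2, 11.9]
ee_rot: [[0.383, 0.001, 0.924], [-0.924, -0.0, 0.383], [0.001, -1.0, 0.001]]
force: [0.5, -0.2, 0.5]
opening: 0.999
t: 18.75
tool_pos: [605.5, -341.1, 11.5]
ee_rot: [[0.383, 0.0, 0.924], [-0.924, -0.0, 0.383], [0.0, -1.0, 0.0]]
force: [1.1, 1.0, 3.0]
opening: 0.523
t: 19.55
tool_pos: [606.2, -342.0, 169.4]
ee_rot: [[0.383, 0.004, 0.924], [-0.924, -0.002, 0.383], [0.003, -1.0, 0.003]]
force: [0.9, 0.1, -2.9]
opening: 0.52
t: 20.15
tool_pos: [604.7, -340.6, 165.0]
ee_rot: [[-0.087, -0.002, 0.996], [-0.996, 0.001, -0.087], [-0.0, -1.0, -0.002]]
force: [1.0, -0.2, -3.6]
opening: 0.518
shift cm [-24.33   0.53  -9.46] heading now -4.98 twist 0.32
```

```bash
python3 -m pendant '[{"linear":[-3,0,-1.2],"twist":0.3},{"linear":[-3,0,-1.2],"twist":0},{"linear":[-3,0,-1.2],"twist":0},{"linear":[-3,0,-1.2],"twist":0},{"linear":[-3,0,-1.2],"twist":0},{"linear":[-3,0,-1.2],"twist":0},{"linear":[-3,0,-1.2],"twist":0},{"linear":[-3.2,0,-1],"twist":0},{"linear":[0,0,0],"twist":0},{"linear":[0,0,0],"twist":0}]'
python3 - <<'E'
from h import *
go([531.6,-90,70],-5.3);shot("wrist","w10")
E
```

```text
t: 21.15
tool_pos: [534.7, -90.5, 166.3]
ee_rot: [[-0.091, 0.0, 0.996], [-0.996, 0.0, -0.091], [-0.0, -1.0, 0.0]]
force: [0.9, -0.3, -1.8]
opening: 0.521
shift cm [-0.02  9.63 -0.31] heading now -5.24 twist 0.06
```

View pics/w10.png

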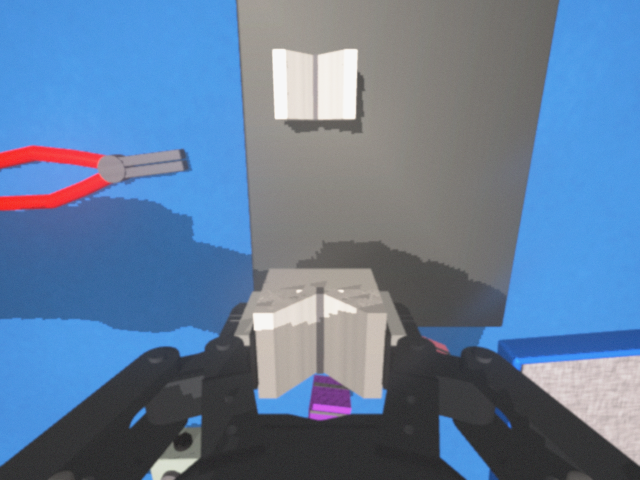

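```bash
python3 -m pendant '[{"linear":[0,2.5,-0.3],"twist":0},{"linear":[0,2.5,0],"twist":0},{"linear":[0,2.5,0],"twist":0},{"linear":[0,1.5,0],"twist":0},{"linear":[0,0.5,0],"twist":0},{"linear":[0,0,0],"twist":0},{"linear":[0,0,0],"twist":0}]'
python3 - <<'E'
from h import *
go([531.6,-90,62],-5.3);shot("wrist","w11")
E
```

```text
t: 21.9
tool_pos: [532.3, -91.5, 72.1]
ee_rot: [[-0.096, 0.001, 0.995], [-0.995, -0.0, -0.096], [0.0, -1.0, 0.001]]
force: [0.5, -0.3, -4.1]
opening: 0.521
shift cm [-0.14  1.01 -0.09] heading now -5.51 twist -0.21
```

View pics/w11.png

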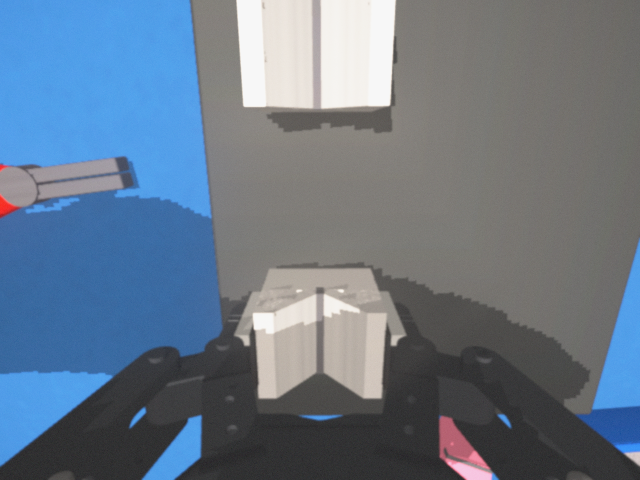

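Run:
```python
from h import *
C,im=load("w11")
s=st();R=np.array(s['ee_rot'])
for n,u,v,z in [("A front L",244,106,90),("A front R",391,106,90),("groove bot",317.5,107,74),("groove up",316.5,2,74)]: print(n,toz(C,u,v,z),R.T@(toz(C,u,v,z)-s['tool_pos']))
print("held at top z~", )
for z in (96,98,100,102):
  P=[toz(C,u,v,z) for u,v in [(254,313),(258,398),(381,398),(386,314)]]; print(z,np.linalg.norm(P[3]-P[0]),R.T@(np.mean(P,0)-s['tool_pos']))
```

```text
A front L [516.37  -6.35  90.  ] [-83.04 -17.72 -24.18]
A front R [561.69 -10.71  90.  ] [-83.05 -17.64  21.35]
groove bot [539.01  -7.95  74.  ] [-83.62  -1.68  -1.52]
groove up [541.81  23.93  74.  ] [-115.63   -1.68   -1.79]
held at top z~
96 46.47967995992137 [  3.9  -23.69  -0.71]
98 45.64045645405979 [  2.44 -25.69  -0.71]
100 44.80123294819815 [  0.99 -27.69  -0.71]
102 43.962009442336566 [ -0.46 -29.69  -0.71]
```

```bash
python3 -m pendant '[{"linear":[-0.27,0.4,-0.07],"twist":-0.2},{"linear":[0,0.3,0],"twist":0},{"linear":[0,0,0],"twist":0},{"linear":[0,0,0],"twist":0},{"linear":[0,0,0],"twist":0}]'
python3 - <<'E'
from h import *
go([531.6,-88.4,62],-5.3)
E
```

```text
t: 22.45
tool_pos: [531.3, -88.2, 64.4]
ee_rot: [[-0.092, 0.0, 0.996], [-0.996, -0.0, -0.092], [0.0, -1.0, 0.0]]
force: [-0.4, 0.2, -2.6]
opening: 0.522
shift cm [0.01 0.24 0.03] heading now -5.28 twist 0.02
```

```bash
for i in 1; do python3 -m pendant '[{"linear":[0,0.2,0],"twist":0},{"linear":[0,0,0],"twist":0},{"linear":[0,0,0],"twist":0}]'; python3 -m pendant '[{"linear":[0,0.1,0],"twist":0},{"linear":[0,0,0],"twist":0},{"linear":[0,0,0],"twist":0}]'; done
```

```text
t: 22.75
tool_pos: [531.2, -88.2, 62.2]
ee_rot: [[-0.092, -0.0, 0.996], [-0.996, -0.0, -0.092], [0.0, -1.0, -0.0]]
force: [0.1, -0.8, -3.3]
opening: 0.519
t: 23.05
tool_pos: [531.3, -88.2, 61.5]
ee_rot: [[-0.092, 0.0, 0.996], [-0.996, 0.0, -0.092], [-0.0, -1.0, 0.0]]
force: [-1.7, -0.0, -0.0]
opening: 0.522
```

Contact. Release and check.

```bash
python3 -m pendant '[{"linear":[0,0,0],"twist":0},{"linear":[0,0,0],"twist":0},{"linear":[0,0,0],"twist":0},{"linear":[0,0,0],"twist":0},{"linear":[0,0,0],"twist":0},{"linear":[0,0,0],"twist":0}]' -1; python3 -m pendant '[{"linear":[0,-1,0],"twist":0},{"linear":[0,-2.5,0],"twist":0},{"linear":[0,-2.5,0],"twist":0},{"linear":[0,-2.5,0],"twist":0},{"linear":[0,-2.5,0],"twist":0},{"linear":[-2,-2.5,0],"twist":0},{"linear":[-3,0,0],"twist":0},{"linear":[-3,0,0],"twist":0},{"linear":[0,0,0],"twist":0},{"linear":[0,0,0],"twist":0}]'
python3 - <<'E'
from h import *
axes();shot("wrist","w12")
C,im=load("w12");cv2.imwrite("pics/w12z.png",cv2.resize(im[130:400,250:380],None,fx=3,fy=3)[:600] if 0 else cv2.resize(im[180:360,230:400],None,fx=3.3,fy=3.3,interpolation=cv2.INTER_CUBIC))
E
```

```text
t: 23.65
tool_pos: [531.2, -88.2, 61.3]
ee_rot: [[-0.092, -0.0, 0.996], [-0.996, 0.0, -0.092], [-0.0, -1.0, -0.0]]
force: [-0.2, 0.0, -0.8]
opening: 0.999
t: 24.65
tool_pos: [538.6, -8.1, 196.8]
ee_rot: [[-0.09, 0.0, 0.996], [-0.996, -0.0, -0.09], [0.0, -1.0, 0.0]]
force: [-0.2, -1.0, 0.2]
opening: 0.997
t 24.65 tcp [538.58  -8.1  196.79] F [-0.17 -1.    0.2 ] op 0.997
[[-0.09  0.    1.  ]
 [-1.   -0.   -0.09]
 [ 0.   -1.    0.  ]]
```

View pics/w12.png

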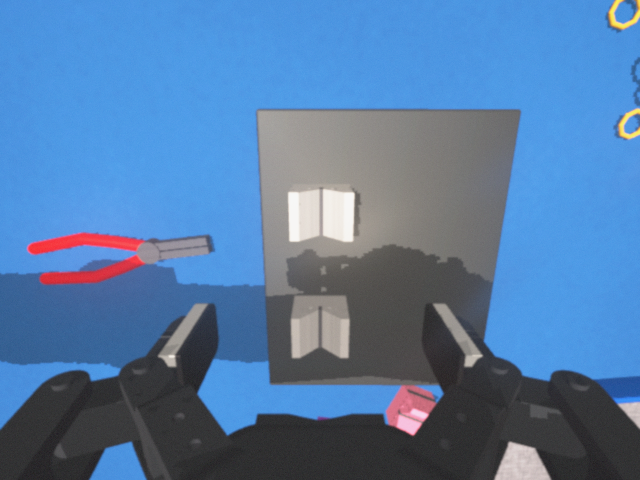

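View pics/w12z.png

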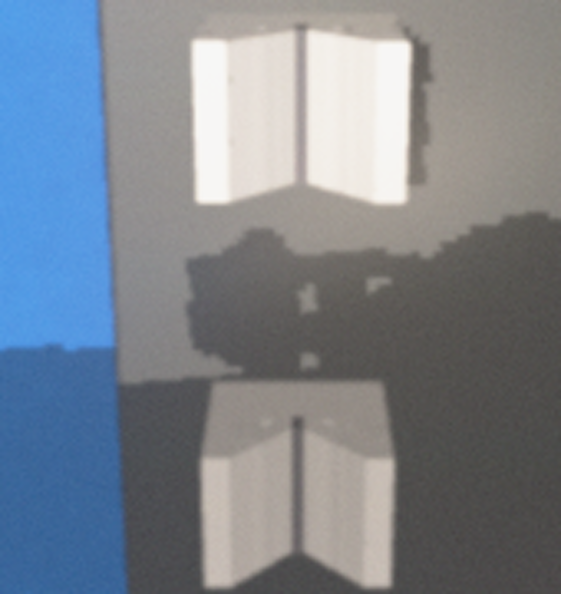

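Run:
```python
from h import *
C,im=load("w12")
a=blk(C,[(192,40),(196,204),(407,203),(411,40)],(3.3,3.3),(230,180),"A",90)
b=blk(C,[(201,459),(205,587),(392,587),(395,459)],(3.3,3.3),(230,180),"B",90)
d=a-b;print(d,np.linalg.norm(d),90-np.degrees(np.arctan2(d[1],d[0])),(a+b)/2)
TL=toz(C,257.5,110,50);TR=toz(C,520,110,50);BL=toz(C,270,384.5,50);print(TL,TR,BL,(TR+BL)/2)
go([371,329,240],0)
```

```text
A [540.69   8.7 ] along V [(35.9, 84.7), (35.7, 85.1)] across [(45.6, -5.2), (45.9, -4.9)]
B [531.19 -89.03] along V [(35.1, 85.0), (35.1, 85.1)] across [(45.4, -5.2), (45.4, -5.2)]
[ 9.5  97.73] 98.18714807128032 5.5542150202835785 [535.94 -40.17]
[499.74  85.53  50.  ] [695.59  67.79  50.  ] [ 476.26 -160.89   50.  ] [585.93 -46.55  50.  ]
shift cm [-32.12  -4.35 -19.8 ] heading now -5.29 twist -5.29
```

```bash
python3 -m pendant '[{"linear":[0,-4,0],"twist":0},{"linear":[-2.8,0,-1.7],"twist":0},{"linear":[-2.8,0,-1.7],"twist":0},{"linear":[-2.8,0,-1.7],"twist":0},{"linear":[-2.8,0,-1.7],"twist":0},{"linear":[-2.8,0,-1.7],"twist":0},{"linear":[-2.8,0,-1.7],"twist":0},{"linear":[-2.8,0,-1.7],"twist":0},{"linear":[-2.8,0,-1.7],"twist":0},{"linear":[-2.8,0,-1.7],"twist":0}]'
python3 -m pendant '[{"linear":[-2.8,0,-1.7],"twist":0},{"linear":[-2.8,0,-1.6],"twist":0},{"linear":[-2.8,0,-1.6],"twist":0},{"linear":[0,0,0],"twist":-7},{"linear":[0,0,0],"twist":-7},{"linear":[0,0,0],"twist":0},{"linear":[0,0,0],"twist":0}]'
python3 - <<'E'
from h import *
axes();shot("wrist","w13")
E
```

```text
t: 25.7
tool_pos: [409.5, 256.1, 236.6]
ee_rot: [[-0.095, 0.0, 0.995], [-0.995, -0.0, -0.095], [0.0, -1.0, 0.0]]
force: [-0.3, -0.0, 0.1]
opening: 1.0
t: 26.4
tool_pos: [369.2, 343.6, 236.4]
ee_rot: [[0.146, 0.0, 0.989], [-0.989, -0.0, 0.146], [0.0, -1.0, 0.0]]
force: [0.1, 0.1, -0.6]
opening: 0.999
t 26.4 tcp [369.2  343.6  236.39] F [ 0.15  0.06 -0.6 ] op 0.999
[[ 0.15  0.    0.99]
 [-0.99 -0.    0.15]
 [ 0.   -1.    0.  ]]
```

View pics/w13.png

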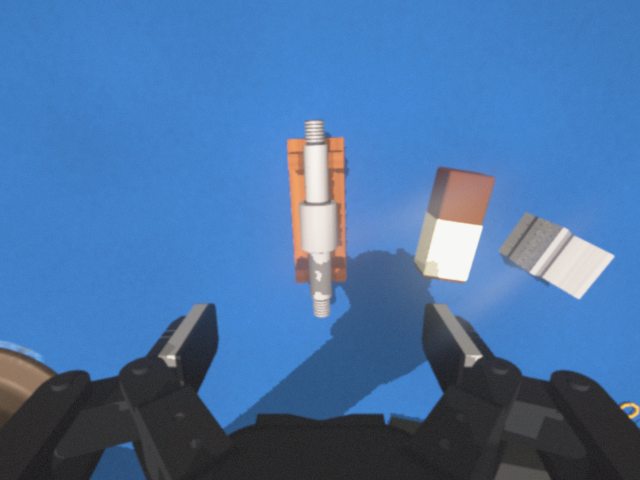

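Run:
```python
from h import *
C,im=load("w13");cv2.imwrite("pics/w13z.png",cv2.resize(im[110:330,270:370],None,fx=2.7*1,fy=2.7,interpolation=cv2.INTER_CUBIC))
a=toz(C,314.2,121.5,45.6);b=toz(C,321.5,317,45.6)
d=a-b;print(a,b,np.linalg.norm(d),np.degrees(np.arctan2(d[1],d[0]))-90,(a+b)/2)
```

```text
[351.8  424.36  45.6 ] [386.52 234.92  45.6 ] 192.59133075431265 10.384294272855428 [369.16 329.64  45.6 ]
```

View pics/w13z.png

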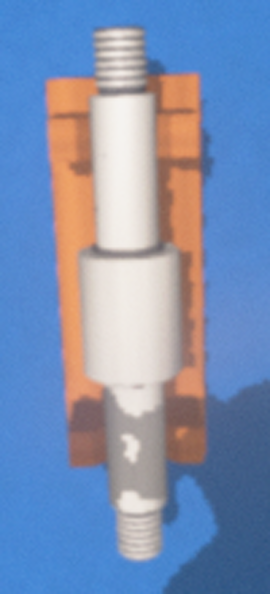

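```bash
python3 - <<'E'
from h import *
go([369.2,329.6,120],10.4)
E
python3 -m pendant '[{"linear":[0.7,2.4,-0.1],"twist":0},{"linear":[0.7,2.4,-0.1],"twist":0},{"linear":[0,2.4,0],"twist":-2},{"linear":[0,2.4,0],"twist":0},{"linear":[0,2,0],"twist":0},{"linear":[0,0,0],"twist":0},{"linear":[0,0,0],"twist":0}]'
python3 - <<'E'
from h import *
axes();shot("wrist","w14")
E
```

```text
shift cm [ 1.4  11.64 -0.2 ] heading now 8.42 twist -1.98
t: 27.15
tool_pos: [368.9, 330.2, 120.6]
ee_rot: [[0.184, -0.0, 0.983], [-0.983, -0.001, 0.184], [0.001, -1.0, -0.0]]
force: [0.4, -0.0, 0.4]
opening: 1.003
t 27.15 tcp [368.91 330.16 120.61] F [ 0.39 -0.    0.43] op 1.003
[[ 0.18 -0.    0.98]
 [-0.98 -0.    0.18]
 [ 0.   -1.   -0.  ]]
```

View pics/w14.png

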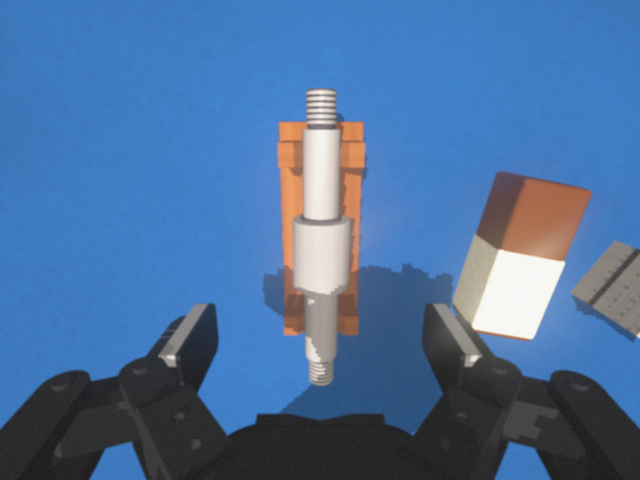

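Run:
```python
from h import *
C,im=load("w14")
a=toz(C,321.5,89,45.6);b=toz(C,320.8,385,45.6)
d=a-b;print(np.linalg.norm(d),np.degrees(np.arctan2(d[1],d[0]))-90,(a+b)/2)
s=st();R=np.array(s['ee_rot'])
for n,u,v,z in [("landtop back",321,217,45.6),("landfront",321,291,63.6),("jt",321,217,56.6),("end+",321.5,89,45.6),("end-",320.8,385,45.6)]: print(n,R.T@(toz(C,u,v,z)-s['tool_pos']))
go([369,329.6,36],10.4)
```

```text
195.7350759944781 10.542293643413046 [369.24 329.71  45.6 ]
landtop back [-24.75  75.57  -0.28]
landfront [16.17 57.55 -0.29]
jt [-27.47  64.57  -0.31]
end+ [-96.92  75.61  -0.06]
end- [98.81 75.52 -0.33]
shift cm [ 0.1   8.52 -0.05] heading now 10.62 twist 0.22
```

Run:
```python
from h import *
C,im=load("w14");cv2.imwrite("pics/w14z.png",cv2.resize(im[80:400,290:355],None,fx=5,fy=1.8,interpolation=cv2.INTER_CUBIC))
cv2.imwrite("pics/w14y.png",cv2.resize(im[205:305,280:365],None,fx=6,fy=6,interpolation=cv2.INTER_CUBIC))
```

```text
(no output)
```

View pics/w14y.png

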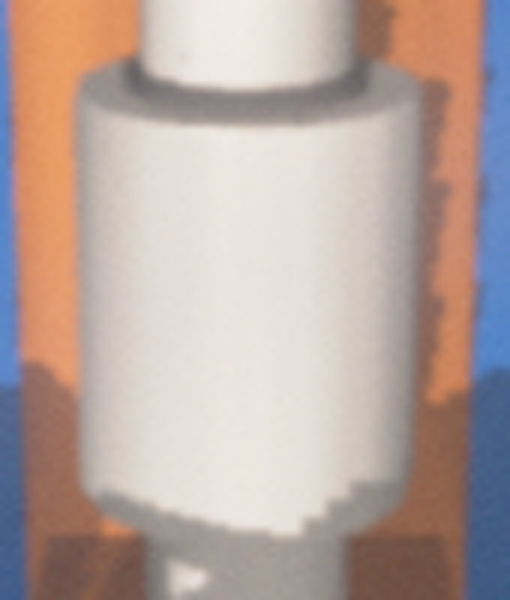

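View pics/w14z.png

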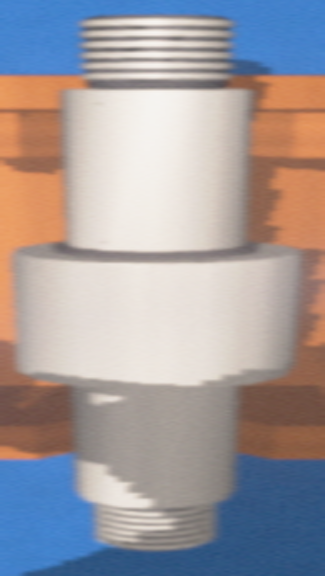

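Run:
```python
from h import *
C,im=load("w14")
s=st();R=np.array(s['ee_rot'])
for n,u,v,z in [("back top",321,225.3,63.6),("front top",321,294,63.6),("L",293,225,45.6),("R",350,225,45.6),("jback top",321,87/1.8+80,56.6),("jfront top",321,502/1.8+80,56.6),("end+",321,96,53.6),("end-",321,548/1.8+80,53.6)]: print(n,R.T@(toz(C,u,v,z)-s['tool_pos']))
```

```text
back top [-24.41  57.57  -0.32]
front top [18.14 57.55 -0.29]
L [-19.7   75.56 -17.48]
R [-19.69  75.59  17.54]
jback top [-76.36  64.6   -0.34]
jfront top [68.83 64.53 -0.23]
end+ [-92.72  67.6   -0.35]
end- [91.66 67.52 -0.21]
```

```bash
python3 -m pendant '[{"linear":[-0.3,2,-0.03],"twist":0},{"linear":[0,2,0],"twist":0},{"linear":[0,2,0],"twist":0},{"linear":[0,1.5,0],"twist":0},{"linear":[0,1.3,0],"twist":0},{"linear":[0,0,0],"twist":0},{"linear":[0,0,0],"twist":0}]' -1 60
python3 - <<'E'
from h import *
go([368.4,333.1,32],10.5)
E
```

```text
t: 27.9
tool_pos: [368.1, 333.7, 32.9]
ee_rot: [[0.185, 0.0, 0.983], [-0.983, 0.001, 0.185], [-0.0, -1.0, 0.001]]
force: [-0.5, -0.1, -0.5]
opening: 1.001
shift cm [0.06 0.09 0.02] heading now 10.69 twist 0.19
```

```bash
python3 -m pendant '[{"linear":[0,0.1,0.03],"twist":0.15},{"linear":[0,0,0],"twist":0},{"linear":[0,0,0],"twist":0},{"linear":[0,0,0],"twist":0},{"linear":[0,0,0],"twist":0},{"linear":[0,0,0],"twist":0},{"linear":[0,0,0],"twist":0},{"linear":[0,0,0],"twist":0},{"linear":[0,0,0],"twist":0}]' 0.9 60
python3 - <<'E'
from h import *
axes();shot("wrist","w15")
E
```

```text
t: 28.8
tool_pos: [368.9, 333.9, 32.0]
ee_rot: [[0.183, 0.001, 0.983], [-0.983, 0.001, 0.183], [-0.001, -1.0, 0.002]]
force: [1.8, 0.4, 6.6]
opening: 0.404
t 28.8 tcp [368.87 333.89  31.96] F [1.76 0.44 6.6 ] op 0.404
[[ 0.18  0.    0.98]
 [-0.98  0.    0.18]
 [-0.   -1.    0.  ]]
```

View pics/w15.png

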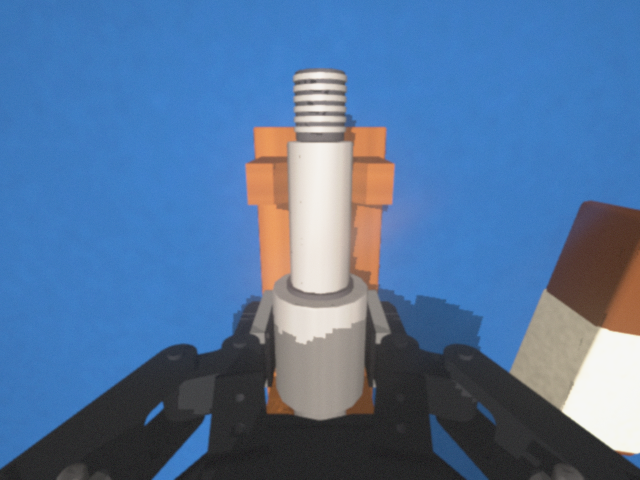

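```bash
python3 - <<'E'
from h import *
C,im=load("w15")
s=st();R=np.array(s['ee_rot'])
for n,u,v,z in [("jback top(74)",320,141,56.6),("end(95) top",320,69.5,53.6),("land/journal(22)",320,292,56.6),("landfront top(-22)",320,414,63.6),("landback top(22)",320,304,63.6)]: print(n,R.T@(toz(C,u,v,z)-s['tool_pos']))
E
python3 -m pendant '[{"linear":[0,-0.7,0],"twist":0},{"linear":[0,-1.5,0],"twist":0},{"linear":[0,-2,0],"twist":0},{"linear":[0,-2,0],"twist":0},{"linear":[0,-2,0],"twist":0},{"linear":[0,-2,0],"twist":0},{"linear":[0,-2,0],"twist":0},{"linear":[0,-2,0],"twist":0},{"linear":[0,-2,0],"twist":0},{"linear":[0,-1,0],"twist":0}]'
python3 - <<'E'
from h import *
axes();shot("wrist","w16");shot("side","s16",(100,100,300,250),4)
E
```

```text
jback top(74) [-73.18 -24.59  -0.59]
end(95) top [-93.17 -21.57  -0.6 ]
land/journal(22) [-23.32 -24.64  -0.57]
landfront top(-22) [ 21.85 -31.68  -0.56]
landback top(22) [-22.44 -31.64  -0.58]
t: 29.85
tool_pos: [367.6, 333.1, 204.2]
ee_rot: [[0.183, -0.0, 0.983], [-0.983, -0.0, 0.183], [-0.0, -1.0, -0.0]]
force: [0.0, -0.8, -6.4]
opening: 0.404
t 29.85 tcp [367.57 333.15 204.24] F [ 0.01 -0.83 -6.42] op 0.404
[[ 0.18 -0.    0.98]
 [-0.98 -0.    0.18]
 [-0.   -1.   -0.  ]]
```

View pics/w16.png

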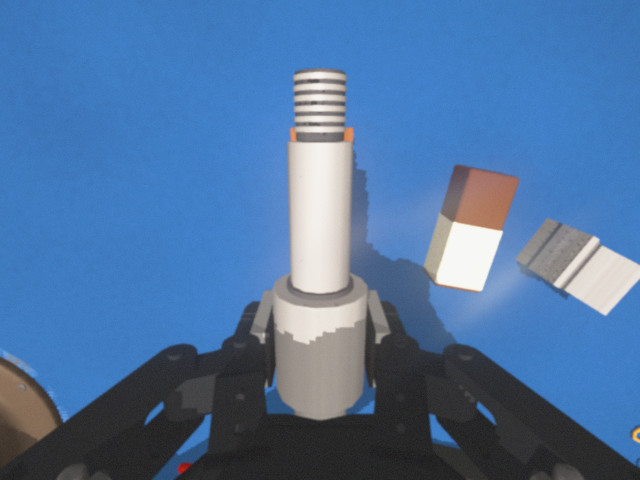

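View pics/s16.png

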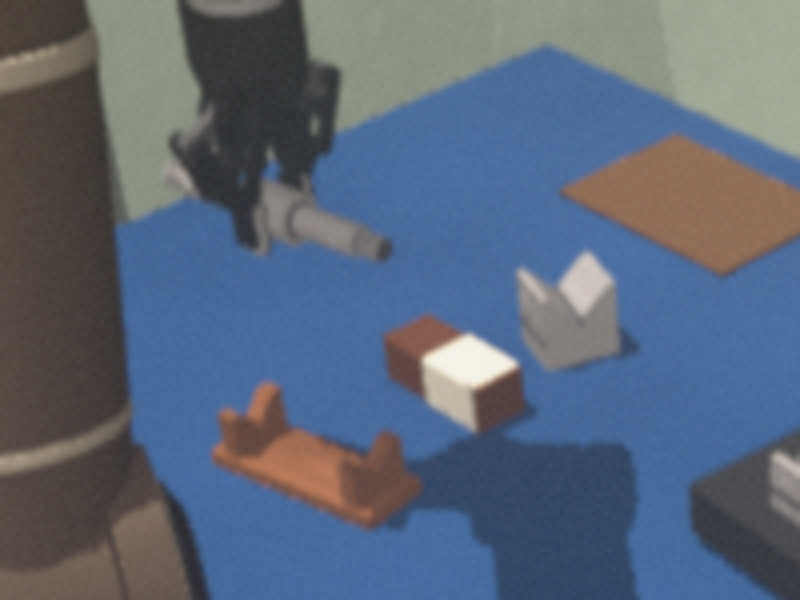

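```bash
python3 -m pendant '[{"linear":[0,0,0],"twist":4},{"linear":[0,0,0],"twist":4},{"linear":[0,0,0],"twist":4},{"linear":[0,0,0],"twist":4},{"linear":[0,0,0],"twist":0},{"linear":[0,0,0],"twist":0}]'
python3 - <<'E'
from h import *
go([536,-40.4,204],-5.4)
E
```

```text
t: 30.55
tool_pos: [367.5, 333.0, 202.3]
ee_rot: [[-0.093, -0.001, 0.996], [-0.996, -0.002, -0.093], [0.002, -1.0, -0.001]]
force: [-0.1, 0.3, -7.5]
opening: 0.407
shift cm [35.62 -0.13 20.24] heading now -5.31 twist 0.09
```

```bash
python3 -m pendant '[{"linear":[1.6,0,0.9],"twist":0},{"linear":[2.6,0,1.5],"twist":0},{"linear":[2.6,0,1.5],"twist":0},{"linear":[2.6,0,1.5],"twist":0},{"linear":[2.6,0,1.5],"twist":0},{"linear":[2.6,0,1.5],"twist":0},{"linear":[2.6,0,1.5],"twist":0},{"linear":[2.6,0,1.5],"twist":0},{"linear":[2.6,0,1.5],"twist":0},{"linear":[2.6,0,1.5],"twist":0}]'
python3 -m pendant '[{"linear":[2.6,0,1.5],"twist":0},{"linear":[2.6,0,1.5],"twist":0},{"linear":[2.6,0,1.5],"twist":0},{"linear":[2,0,0.9],"twist":0},{"linear":[1,0,0.3],"twist":0},{"linear":[0,0,0],"twist":0},{"linear":[0,0,0],"twist":0}]'
python3 - <<'E'
from h import *
go([536,-40.4,110],-5.4);shot("wrist","w17")
E
```

```text
t: 31.55
tool_pos: [487.8, 69.8, 203.0]
ee_rot: [[-0.093, -0.0, 0.996], [-0.996, -0.0, -0.093], [0.0, -1.0, -0.0]]
force: [0.6, 0.4, -6.6]
opening: 0.406
t: 32.25
tool_pos: [533.7, -40.9, 202.9]
ee_rot: [[-0.094, -0.001, 0.996], [-0.996, 0.001, -0.094], [-0.001, -1.0, -0.001]]
force: [0.1, -0.1, -6.5]
opening: 0.406
shift cm [-0.06  9.29  0.24] heading now -5.37 twist 0.03
```

View pics/w17.png

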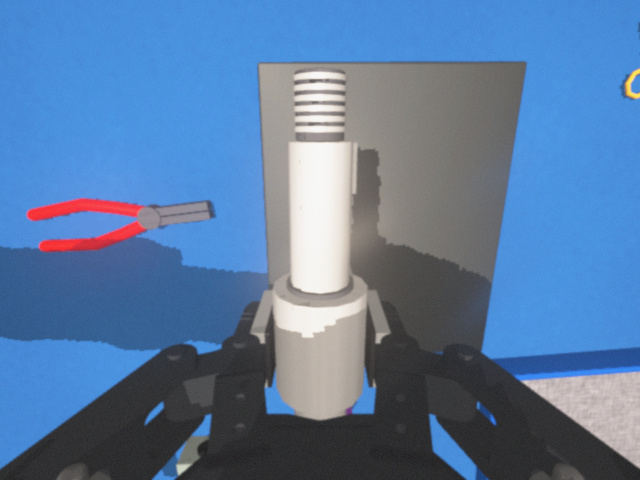

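```bash
python3 -m pendant '[{"linear":[-0.05,2.5,0.23],"twist":0},{"linear":[0,2.5,0],"twist":0},{"linear":[0,2.5,0],"twist":0},{"linear":[0,1.5,0],"twist":0},{"linear":[0,1,0],"twist":0},{"linear":[0,0,0],"twist":0},{"linear":[0,0,0],"twist":0}]'
python3 - <<'E'
from h import *
axes();go([536,-40.4,76],-5.4);shot("wrist","w18")
E
```

```text
t: 33.0
tool_pos: [536.9, -41.2, 103.8]
ee_rot: [[-0.094, 0.001, 0.996], [-0.996, 0.0, -0.094], [-0.0, -1.0, 0.001]]
force: [-0.4, 0.3, -6.2]
opening: 0.406
t 33.0 tcp [536.93 -41.15 103.82] F [-0.37  0.3  -6.21] op 0.406
[[-0.09  0.    1.  ]
 [-1.    0.   -0.09]
 [-0.   -1.    0.  ]]
shift cm [-0.07  2.78 -0.1 ] heading now -5.39 twist 0.01
```

View pics/w18.png

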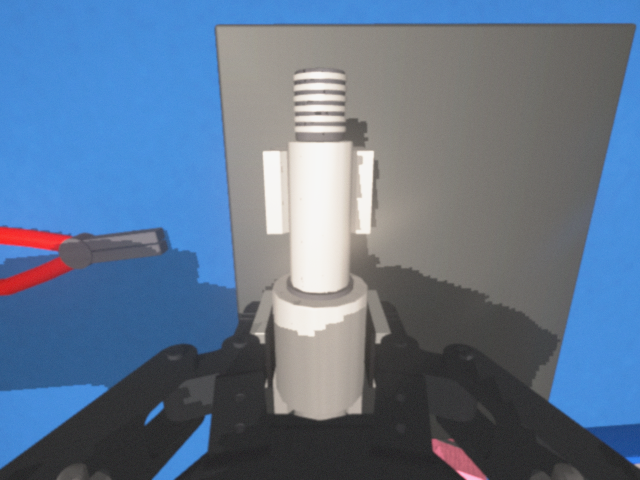

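Run:
```python
from h import *
C,im=load("w18")
s=st();R=np.array(s['ee_rot'])
P=[R.T@(toz(C,u,v,90)-s['tool_pos']) for u,v in [(263.5,151.5),(266.5,234),(371.5,234),(374.5,151.5)]]
print(np.array(P),np.mean(P,0))
```

```text
[[-67.76  14.14 -23.93]
 [-32.6   14.13 -24.28]
 [-32.61  14.19  21.77]
 [-67.78  14.2   21.44]] [-50.19  14.17  -1.25]
```

```bash
python3 -m pendant '[{"linear":[-0.08,1,-0.08],"twist":0},{"linear":[0,1,0],"twist":0},{"linear":[0,0.3,0],"twist":0},{"linear":[0,0,0],"twist":0},{"linear":[0,0,0],"twist":0}]'
python3 - <<'E'
from h import *
go([536,-40.4,76],-5.4)
E
python3 -m pendant '[{"linear":[0,0.2,0],"twist":0},{"linear":[0,0,0],"twist":0},{"linear":[0,0,0],"twist":0}]'
python3 -m pendant '[{"linear":[0,0.1,0],"twist":0},{"linear":[0,0,0],"twist":0},{"linear":[0,0,0],"twist":0}]'
```

```text
t: 33.55
tool_pos: [535.8, -41.0, 80.2]
ee_rot: [[-0.095, -0.0, 0.995], [-0.995, -0.0, -0.095], [0.0, -1.0, -0.0]]
force: [0.1, 0.2, -6.9]
opening: 0.405
shift cm [-0.06  0.42  0.01] heading now -5.45 twist -0.05
t: 33.85
tool_pos: [535.9, -40.8, 78.4]
ee_rot: [[-0.095, 0.0, 0.995], [-0.995, 0.0, -0.095], [-0.0, -1.0, 0.0]]
force: [0.0, -0.7, -7.0]
opening: 0.405
t: 34.15
tool_pos: [535.8, -40.8, 77.3]
ee_rot: [[-0.095, -0.0, 0.996], [-0.996, 0.0, -0.095], [-0.0, -1.0, -0.0]]
force: [-0.9, 0.8, -6.2]
opening: 0.406
```

```bash
python3 -m pendant '[{"linear":[0,0.1,0],"twist":0},{"linear":[0,0,0],"twist":0},{"linear":[0,0,0],"twist":0}]'
python3 -m pendant '[{"linear":[0,0.07,0],"twist":0},{"linear":[0,0,0],"twist":0},{"linear":[0,0,0],"twist":0}]'
```

```text
t: 34.45
tool_pos: [536.0, -40.8, 76.4]
ee_rot: [[-0.095, 0.0, 0.995], [-0.995, 0.0, -0.095], [-0.0, -1.0, 0.0]]
force: [-0.3, 0.2, -5.3]
opening: 0.405
t: 34.75
tool_pos: [536.1, -40.8, 76.2]
ee_rot: [[-0.095, 0.001, 0.995], [-0.995, 0.0, -0.095], [-0.001, -1.0, 0.001]]
force: [-3.0, 0.8, 5.4]
opening: 0.407
```

```bash
python3 -m pendant '[{"linear":[0,-0.05,0],"twist":0},{"linear":[0,0,0],"twist":0},{"linear":[0,0,0],"twist":0}]' - 20
python3 -m pendant '[{"linear":[0,0,0],"twist":0},{"linear":[0,0,0],"twist":0},{"linear":[0,0,0],"twist":0},{"linear":[0,0,0],"twist":0},{"linear":[0,0,0],"twist":0},{"linear":[0,0,0],"twist":0}]' -1
python3 -m pendant '[{"linear":[0,-0.5,0],"twist":0},{"linear":[0,-1,0],"twist":0},{"linear":[0,-2,0],"twist":0},{"linear":[0,-2.5,0],"twist":0},{"linear":[0,-2.5,0],"twist":0},{"linear":[0,-2.5,0],"twist":0},{"linear":[0,-1,0],"twist":0},{"linear":[0,0,0],"twist":0},{"linear":[0,0,0],"twist":0}]'
python3 - <<'E'
from h import *
axes();shot("wrist","w19")
E
```

```text
t: 35.05
tool_pos: [536.1, -40.8, 76.2]
ee_rot: [[-0.095, 0.001, 0.996], [-0.996, -0.0, -0.095], [-0.0, -1.0, 0.001]]
force: [-1.2, -0.6, 1.7]
opening: 0.399
t: 35.65
tool_pos: [535.8, -40.8, 76.1]
ee_rot: [[-0.095, -0.0, 0.996], [-0.996, 0.0, -0.095], [-0.0, -1.0, -0.0]]
force: [0.4, -0.4, 0.7]
opening: 0.997
t: 36.55
tool_pos: [535.4, -40.6, 195.6]
ee_rot: [[-0.094, -0.0, 0.996], [-0.996, 0.0, -0.094], [-0.0, -1.0, -0.0]]
force: [-0.4, -0.1, -0.0]
opening: 1.001
t 36.55 tcp [535.44 -40.55 195.63] F [-0.38 -0.12 -0.03] op 1.001
[[-0.09 -0.    1.  ]
 [-1.    0.   -0.09]
 [-0.   -1.   -0.  ]]
```

View pics/w19.png

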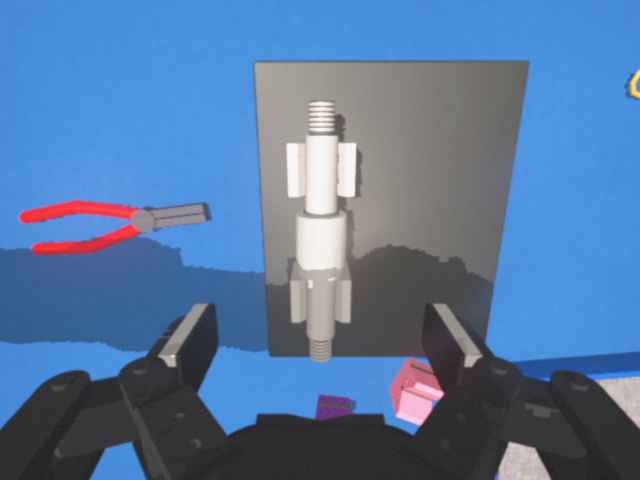

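Run:
```python
from h import *
C,im=load("w19");cv2.imwrite("pics/w19z.png",cv2.resize(im[90:370,250:390],None,fx=4,fy=2.1,interpolation=cv2.INTER_CUBIC))
```

```text
(no output)
```

View pics/w19z.png

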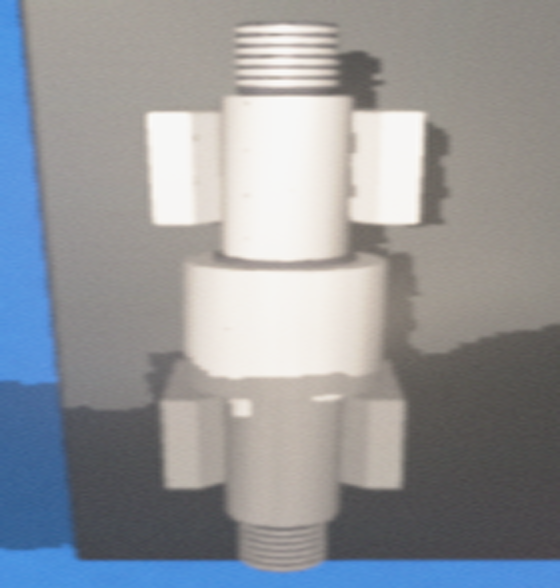

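Run:
```python
from h import *
C,im=load("w19")
f=(4,2.1);o=(250,90)
a=blk(C,[(146,112),(153,224),(421,224),(426,112)],f,o,"A",90)
b=blk(C,[(163,400),(166,489),(402,489),(405,400)],f,o,"B",90)
g=lambda x,y,z:toz(C,x/f[0]+o[0],y/f[1]+o[1],z)
j1=g(287,95,100.6);j2=g(283,525,100.6);e1=g(287,24,97.6);e2=g(283,572,97.6)
print("j",j1,j2,np.linalg.norm(j1-j2),(j1+j2)/2);print("e",e1,e2,np.linalg.norm(e1-e2),(e1+e2)/2)
d=e1-e2;print(np.degrees(np.arctan2(d[1],d[0]))-90)
print("lt",(g(287,266,107.6)+g(283,379,107.6))/2, (a+b)/2,np.linalg.norm(a-b))
go([368,-326.5,240],-4)
```

```text
A [540.73   8.74] along V [(35.4, 84.9), (35.4, 85.0)] across [(46.0, -5.4), (46.0, -5.4)]
B [531.17 -88.89] along V [(35.5, 84.1), (35.5, 85.2)] across [(44.8, -5.4), (45.5, -5.4)]
j [542.88  31.61 100.6 ] [ 528.53 -114.75  100.6 ] 147.06923636783915 [535.7  -41.57 100.6 ]
e [544.73  51.41  97.6 ] [ 526.48 -136.62   97.6 ] 188.9199320320712 [535.61 -42.6   97.6 ]
-5.544139855351077
lt [536.1  -37.31 107.6 ] [535.95 -40.07] 98.09561799596842
shift cm [ 30.04  -4.46 -13.95] heading now -5.42 twist -1.42
```

```bash
python3 -m pendant '[{"linear":[0,-3.2,0],"twist":0},{"linear":[0,-3.2,0],"twist":0},{"linear":[2.8,0,-1.4],"twist":0},{"linear":[2.8,0,-1.4],"twist":0},{"linear":[2.8,0,-1.4],"twist":0},{"linear":[2.8,0,-1.4],"twist":0},{"linear":[2.8,0,-1.4],"twist":0},{"linear":[2.8,0,-1.4],"twist":0},{"linear":[2.8,0,-1.4],"twist":0},{"linear":[2.8,0,-1.4],"twist":0}]'
python3 -m pendant '[{"linear":[2.5,0,-1.4],"twist":0},{"linear":[1.5,0,-1],"twist":0},{"linear":[0,0,0],"twist":0},{"linear":[0,0,0],"twist":0}]'
python3 - <<'E'
from h import *
axes();shot("wrist","w20");shot("top","t20",(380,230,480,330),6)
E
```

```text
t: 37.6
tool_pos: [401.8, -253.9, 259.0]
ee_rot: [[-0.095, -0.002, 0.996], [-0.996, 0.0, -0.095], [-0.0, -1.0, -0.002]]
force: [1.0, 0.1, 0.1]
opening: 0.995
t: 38.0
tool_pos: [375.2, -290.4, 259.3]
ee_rot: [[-0.095, -0.001, 0.995], [-0.995, 0.001, -0.095], [-0.0, -1.0, -0.001]]
force: [0.1, 0.4, -0.8]
opening: 1.001
t 38.0 tcp [ 375.24 -290.35  259.32] F [ 0.13  0.35 -0.75] op 1.001
[[-0.1 -0.   1. ]
 [-1.   0.  -0.1]
 [-0.  -1.  -0. ]]
```

View pics/w20.png

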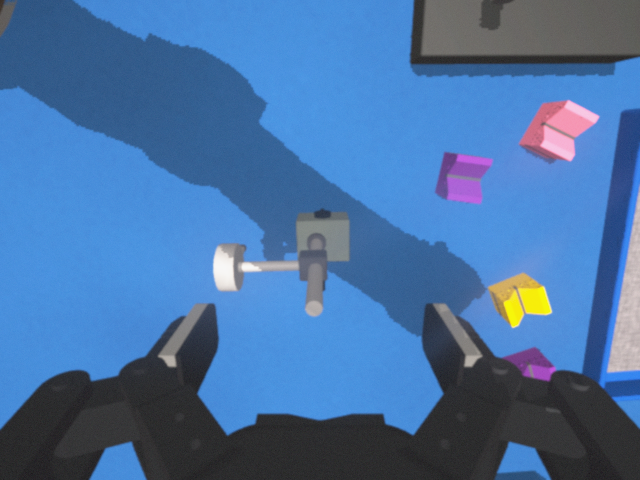

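Run:
```python
from h import *
C,im=load("w20");cv2.imwrite("pics/w20z.png",cv2.resize(im[200:325,205:360],None,fx=5,fy=4.8,interpolation=cv2.INTER_CUBIC))
print(toz(C,314,308,185))
```

```text
[ 367.28 -326.27  185.  ]
```

View pics/w20z.png

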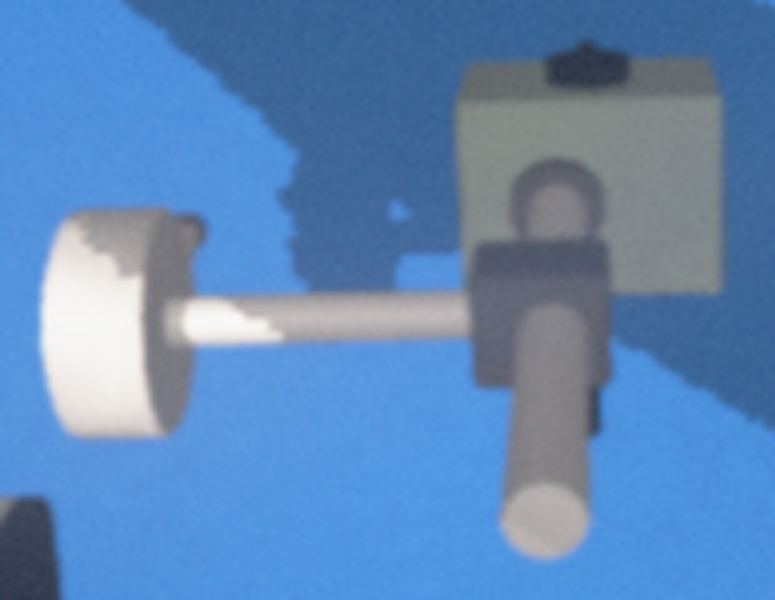

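Run:
```python
from h import *
go([368,-326.4,140],-4)
```

```text
shift cm [ 3.73 11.95 -0.44] heading now -5.35 twist -1.35
```

```bash
python3 -m pendant '[{"linear":[1.3,0,-0.2],"twist":0},{"linear":[1.3,0,-0.2],"twist":0},{"linear":[1.15,0,-0.05],"twist":-1.3},{"linear":[0,0,0],"twist":0},{"linear":[0,0,0],"twist":0}]'
python3 - <<'E'
from h import *
go([368,-326.4,140],-4);shot("wrist","w21")
E
```

```text
t: 38.6
tool_pos: [367.8, -326.8, 259.8]
ee_rot: [[-0.072, -0.001, 0.997], [-0.997, 0.0, -0.072], [-0.0, -1.0, -0.001]]
force: [-1.2, 0.7, -1.0]
opening: 1.0
shift cm [-0.04 11.98  0.02] heading now -4.13 twist -0.13
```

View pics/w21.png

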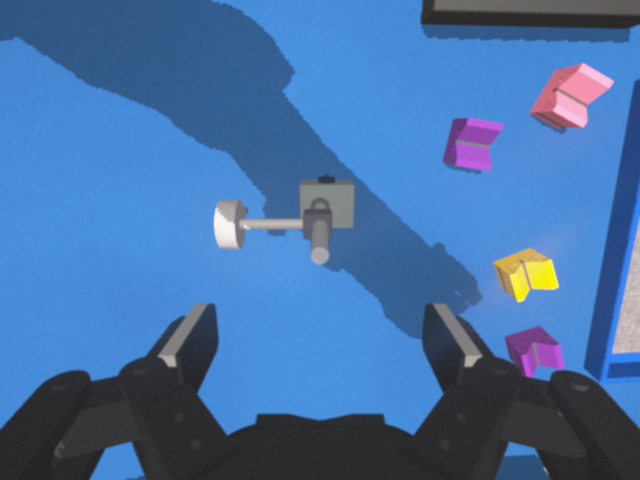

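```bash
python3 - <<'E'
from h import *
C,im=load("w21");s=st();R=np.array(s['ee_rot'])
print(R.T@(toz(C,319.5,255.5,185)-s['tool_pos']))
E
python3 -m pendant '[{"linear":[0,2.5,0],"twist":0},{"linear":[0,2.5,0],"twist":0},{"linear":[0,2.5,0],"twist":0},{"linear":[0,2,0],"twist":0},{"linear":[0,1.5,0],"twist":0},{"linear":[0,1,0],"twist":0},{"linear":[0,0,0],"twist":0},{"linear":[0,0,0],"twist":0}]'
python3 - <<'E'
from h import *
go([368,-326.4,140],-4.1);shot("wrist","w22")
E
```

```text
[ 0.02 74.78 -0.79]
t: 39.45
tool_pos: [367.7, -327.6, 140.5]
ee_rot: [[-0.072, 0.0, 0.997], [-0.997, -0.0, -0.072], [0.0, -1.0, 0.0]]
force: [0.6, 0.2, 0.6]
opening: 0.998
shift cm [-0.12  0.05  0.02] heading now -4.12 twist -0.02
```

View pics/w22.png

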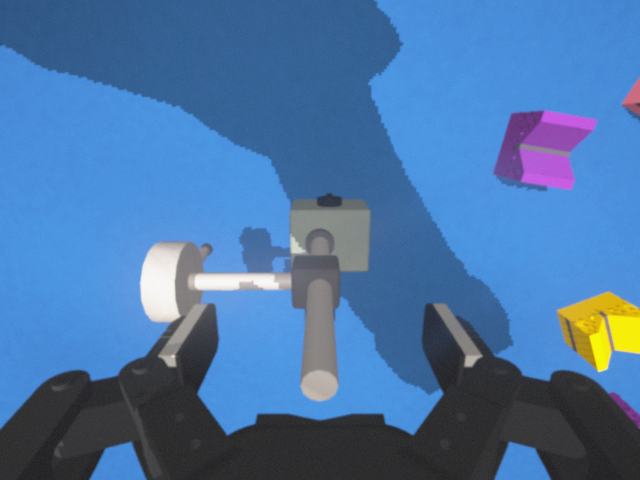

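```bash
python3 -m pendant '[{"linear":[-0.1,0,0],"twist":0},{"linear":[0,0,0],"twist":0},{"linear":[0,0,0],"twist":0},{"linear":[0,0,0],"twist":0},{"linear":[0,0,0],"twist":0},{"linear":[0,0,0],"twist":0},{"linear":[0,0,0],"twist":0},{"linear":[0,0,0],"twist":0},{"linear":[0,0,0],"twist":0},{"linear":[0,0,0],"twist":0}]' 1 70
python3 - <<'E'
from h import *
axes();shot("wrist","w23")
E
```

```text
t: 40.5
tool_pos: [367.6, -326.7, 140.3]
ee_rot: [[-0.072, 0.0, 0.997], [-0.997, 0.0, -0.072], [-0.0, -1.0, 0.0]]
force: [-0.5, 1.5, 5.1]
opening: 0.122
t 40.5 tcp [ 367.57 -326.7   140.28] F [-0.52  1.49  5.08] op 0.122
[[-0.07  0.    1.  ]
 [-1.    0.   -0.07]
 [-0.   -1.    0.  ]]
```

View pics/w23.png

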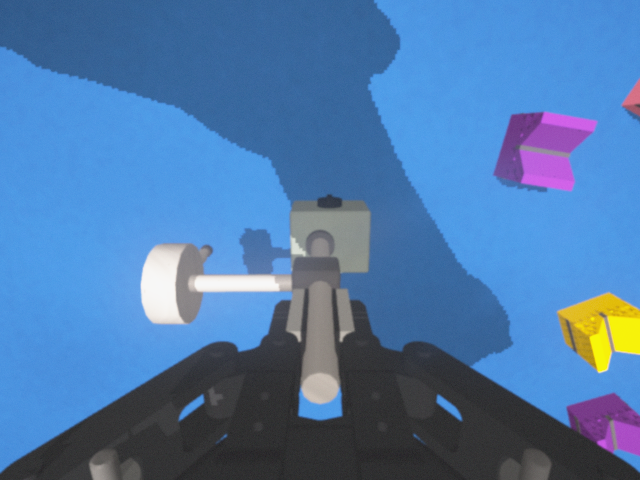

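```bash
python3 -m pendant '[{"linear":[0,-0.7,0],"twist":0},{"linear":[0,-1.3,0],"twist":0},{"linear":[0,-2,0],"twist":0},{"linear":[0,-2,0],"twist":0},{"linear":[0,-2,0],"twist":0},{"linear":[0,-2,0],"twist":0},{"linear":[0,-2,0],"twist":0},{"linear":[0,-1.5,0],"twist":0},{"linear":[0,-1,0],"twist":0},{"linear":[0,0,0],"twist":1.3}]'
python3 - <<'E'
from h import *
axes();go([610.6,-47.9,285],-5.4);shot("wrist","w24");shot("side","s24",(200,100,440,280),3.3)
E
```

```text
t: 41.55
tool_pos: [367.6, -327.0, 286.3]
ee_rot: [[-0.096, 0.002, 0.995], [-0.995, -0.001, -0.096], [0.0, -1.0, 0.002]]
force: [0.9, 0.2, -5.7]
opening: 0.12
t 41.55 tcp [ 367.64 -327.02  286.33] F [ 0.91  0.25 -5.65] op 0.12
[[-0.1  0.   1. ]
 [-1.  -0.  -0.1]
 [ 0.  -1.   0. ]]
shift cm [-30.11   0.16  21.52] heading now -5.49 twist -0.09
```

View pics/w24.png

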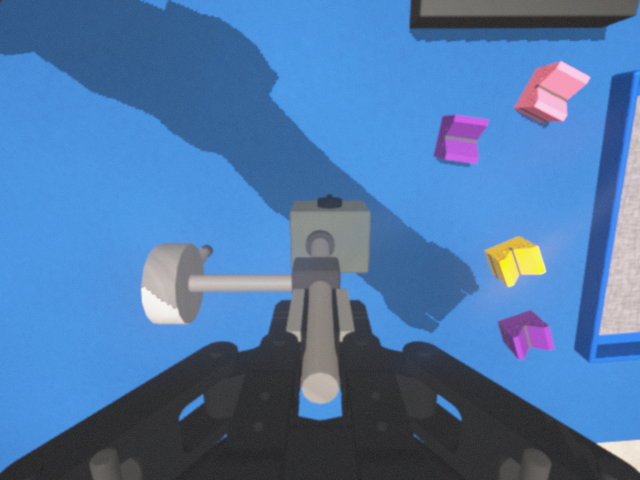

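View pics/s24.png

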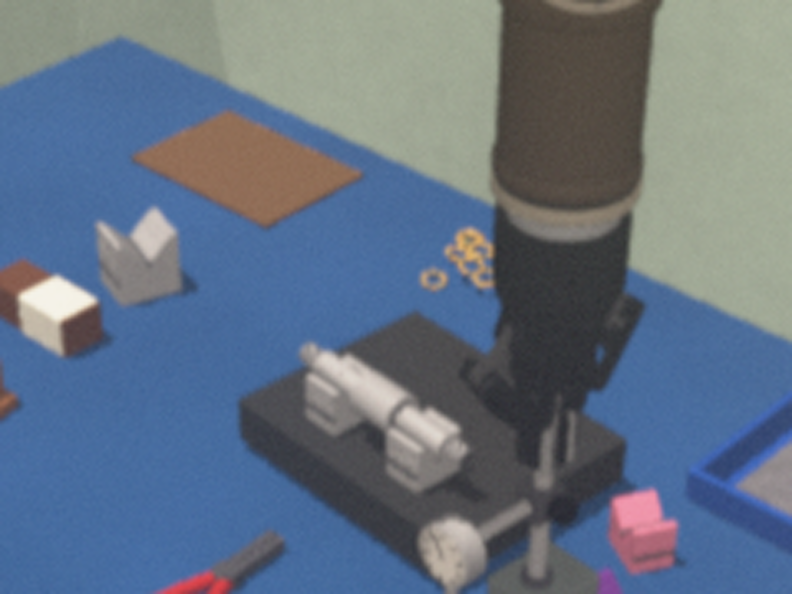

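```bash
python3 -m pendant '[{"linear":[-1,0,0.7],"twist":0},{"linear":[-2,0,1.4],"twist":0},{"linear":[-2.2,0,1.6],"twist":0},{"linear":[-2.2,0,1.6],"twist":0},{"linear":[-2.2,0,1.6],"twist":0},{"linear":[-2.2,0,1.6],"twist":0},{"linear":[-2.2,0,1.6],"twist":0},{"linear":[-2.2,0,1.6],"twist":0},{"linear":[-2.2,0,1.6],"twist":0},{"linear":[-2.2,0,1.6],"twist":0}]'
python3 -m pendant '[{"linear":[-2.2,0,1.6],"twist":0},{"linear":[-2.2,0,1.6],"twist":0},{"linear":[-2.2,0,1.5],"twist":0},{"linear":[-2,0,1.2],"twist":0},{"linear":[-1,0,0.7],"twist":0},{"linear":[0,0,0],"twist":0},{"linear":[0,0,0],"twist":0},{"linear":[0,0,0],"twist":0}]'
python3 - <<'E'
from h import *
axes();go([610.6,-47.9,285],-5.4);shot("wrist","w25")
E
```

```text
t: 42.65
tool_pos: [535.9, -133.5, 283.9]
ee_rot: [[-0.094, -0.002, 0.996], [-0.996, 0.0, -0.094], [-0.0, -1.0, -0.002]]
force: [0.9, -0.9, -5.9]
opening: 0.124
t: 43.45
tool_pos: [609.3, -48.2, 285.2]
ee_rot: [[-0.097, -0.0, 0.995], [-0.995, -0.001, -0.097], [0.001, -1.0, -0.0]]
force: [-0.2, -0.0, -6.1]
opening: 0.121
t 43.45 tcp [609.29 -48.17 285.24] F [-0.21 -0.01 -6.05] op 0.121
[[-0.1 -0.   1. ]
 [-1.  -0.  -0.1]
 [ 0.  -1.  -0. ]]
shift cm [-0.04  0.02  0.13] heading now -5.57 twist -0.17
```

View pics/w25.png

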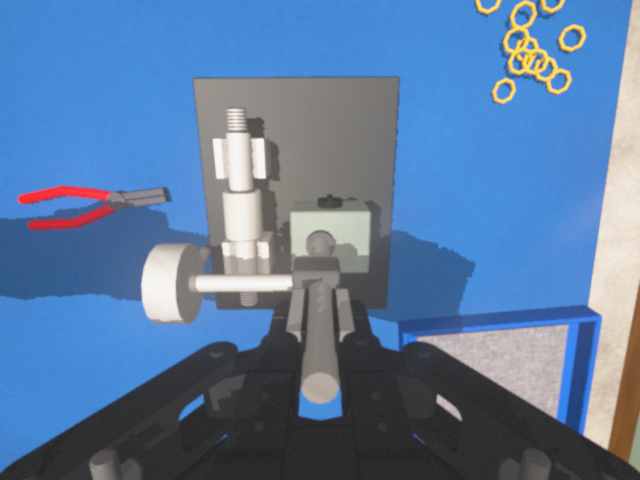

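```bash
python3 -m pendant '[{"linear":[0,1.5,0.12],"twist":-0.15},{"linear":[0,2,0],"twist":0},{"linear":[0,2,0],"twist":0},{"linear":[0,1.5,0],"twist":0},{"linear":[0,1,0],"twist":0},{"linear":[0,0,0],"twist":0},{"linear":[0,0,0],"twist":0}]'
python3 - <<'E'
from h import *
axes();go([610.6,-47.9,190.3],-5.4);shot("wrist","w26");shot("side","s26",(250,160,450,310),4)
E
```

```text
t: 44.2
tool_pos: [611.6, -46.7, 205.4]
ee_rot: [[-0.092, 0.0, 0.996], [-0.996, -0.0, -0.092], [0.0, -1.0, 0.001]]
force: [0.6, 0.4, -5.6]
opening: 0.118
t 44.2 tcp [611.56 -46.74 205.42] F [ 0.59  0.36 -5.58] op 0.118
[[-0.09  0.    1.  ]
 [-1.   -0.   -0.09]
 [ 0.   -1.    0.  ]]
shift cm [ 0.12  1.51 -0.09] heading now -5.3 twist 0.1
```

View pics/w26.png

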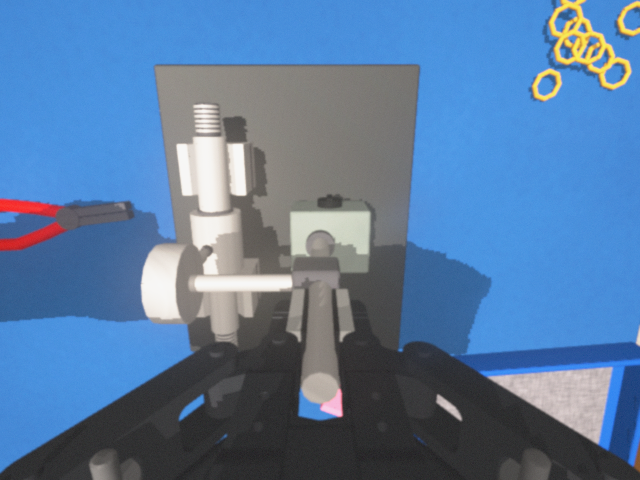

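View pics/s26.png

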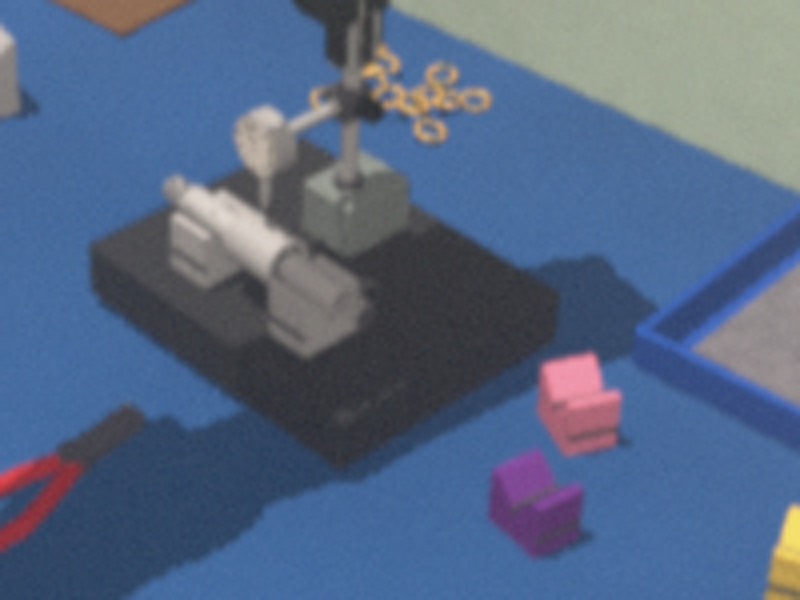

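Run:
```python
from h import *
C,im=load("w26");s=st();R=np.array(s['ee_rot'])
cv2.imwrite("pics/w26z.png",cv2.resize(im[180:350,140:320],None,fx=4,fy=3.5,interpolation=cv2.INTER_CUBIC))
for n,u,v,z in [("tip",207,252,117.7),("tip107",207,252,125),("landL",190.5,225,89.6),("landR",242.5,225,89.6)]: print(n,R.T@(toz(C,u,v,z)-s['tool_pos']))
```

```text
tip [  2.19  88.21 -76.29]
tip107 [ -0.4   80.91 -73.81]
landL [ -8.87 116.27 -95.91]
landR [ -8.86 116.34 -57.76]
```

View pics/w26z.png

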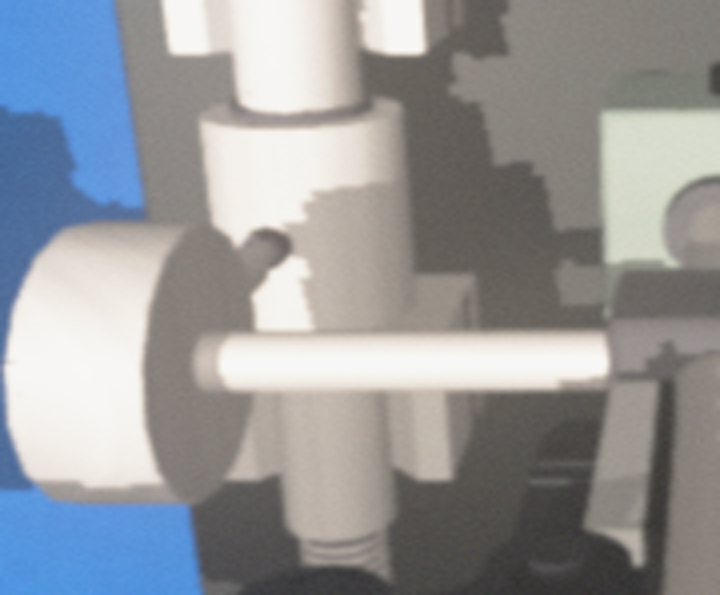

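```bash
python3 -m pendant '[{"linear":[0.1,0.4,-0.1],"twist":0.1},{"linear":[0,0.4,0],"twist":0},{"linear":[0,0.4,0],"twist":0},{"linear":[0,0,0],"twist":0},{"linear":[0,0,0],"twist":0}]'
python3 - <<'E'
from h import *
go([610.6,-47.9,190.3],-5.4)
E
python3 -m pendant '[{"linear":[0,0.1,0],"twist":0},{"linear":[0,0,0],"twist":0},{"linear":[0,0,0],"twist":0}]'
python3 -m pendant '[{"linear":[0,0.1,0],"twist":0},{"linear":[0,0,0],"twist":0},{"linear":[0,0,0],"twist":0}]'
```

```text
t: 44.8
tool_pos: [610.0, -47.4, 193.0]
ee_rot: [[-0.094, -0.001, 0.996], [-0.996, 0.0, -0.094], [0.0, -1.0, -0.001]]
force: [-0.6, -0.2, -4.7]
opening: 0.119
shift cm [0.05 0.27 0.06] heading now -5.38 twist 0.02
t: 45.1
tool_pos: [610.2, -47.4, 192.2]
ee_rot: [[-0.094, 0.0, 0.996], [-0.996, 0.0, -0.094], [-0.0, -1.0, 0.0]]
force: [-0.8, 0.8, -4.9]
opening: 0.122
t: 45.4
tool_pos: [610.3, -47.4, 191.1]
ee_rot: [[-0.094, 0.0, 0.996], [-0.996, 0.0, -0.094], [-0.0, -1.0, 0.0]]
force: [-0.1, -0.2, -5.0]
opening: 0.119
```

```bash
python3 -m pendant '[{"linear":[0,0.05,0.03],"twist":0},{"linear":[0,0,0],"twist":0},{"linear":[0,0,0],"twist":0}]'
python3 -m pendant '[{"linear":[0,0.06,0],"twist":0},{"linear":[0,0,0],"twist":0},{"linear":[0,0,0],"twist":0}]'
```

```text
t: 45.7
tool_pos: [610.5, -47.4, 190.6]
ee_rot: [[-0.094, -0.0, 0.996], [-0.996, 0.0, -0.094], [-0.0, -1.0, -0.0]]
force: [-0.6, -0.4, -5.1]
opening: 0.119
t: 46.0
tool_pos: [610.6, -47.5, 190.5]
ee_rot: [[-0.094, 0.001, 0.996], [-0.996, 0.0, -0.094], [-0.0, -1.0, 0.001]]
force: [-2.3, 0.7, 1.2]
opening: 0.12
```

```bash
python3 -m pendant '[{"linear":[0,0,0],"twist":0},{"linear":[0,0,0],"twist":0}]' - 20
python3 -m pendant '[{"linear":[0,0,0],"twist":0},{"linear":[0,0,0],"twist":0},{"linear":[0,0,0],"twist":0},{"linear":[0,0,0],"twist":0},{"linear":[0,0,0],"twist":0},{"linear":[0,0,0],"twist":0},{"linear":[0,0,0],"twist":0}]' -1
python3 - <<'E'
from h import *
axes();shot("wrist","w27")
E
```

```text
t: 46.2
tool_pos: [610.6, -47.5, 190.4]
ee_rot: [[-0.094, 0.0, 0.996], [-0.996, 0.0, -0.094], [-0.0, -1.0, 0.0]]
force: [-3.0, 1.1, 4.1]
opening: 0.121
t: 46.9
tool_pos: [610.5, -47.4, 190.0]
ee_rot: [[-0.094, 0.0, 0.996], [-0.996, 0.0, -0.094], [-0.0, -1.0, 0.0]]
force: [-0.2, 0.1, 0.8]
opening: 1.002
t 46.9 tcp [610.52 -47.44 190.  ] F [-0.22  0.1   0.84] op 1.002
[[-0.09  0.    1.  ]
 [-1.    0.   -0.09]
 [-0.   -1.    0.  ]]
```

View pics/w27.png

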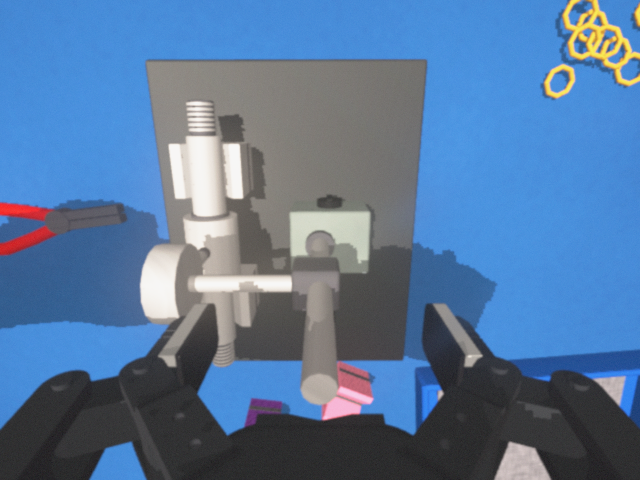

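Raise straight up, then check with all the cameras.

```bash
python3 -m pendant '[{"linear":[0,-1,0],"twist":0},{"linear":[0,-2,0],"twist":0},{"linear":[0,-2.5,0],"twist":0},{"linear":[0,-2.5,0],"twist":0},{"linear":[0,-2.5,0],"twist":0},{"linear":[0,-2,0],"twist":0},{"linear":[0,0,0],"twist":0},{"linear":[0,0,0],"twist":0}]'
python3 - <<'E'
from h import *
axes();shot("wrist","w28");shot("side","s28",(250,160,450,310),4);shot("top","t28")
C,im=load("w28");cv2.imwrite("pics/w28z.png",cv2.resize(im[60:360,160:420],None,fx=3,fy=2,interpolation=cv2.INTER_CUBIC))
E
```

```text
t: 47.75
tool_pos: [610.6, -47.5, 315.5]
ee_rot: [[-0.094, 0.001, 0.996], [-0.996, 0.0, -0.094], [-0.0, -1.0, 0.001]]
force: [0.0, -0.5, 0.1]
opening: 0.999
t 47.75 tcp [610.55 -47.46 315.54] F [ 0.01 -0.47  0.14] op 0.999
[[-0.09  0.    1.  ]
 [-1.    0.   -0.09]
 [-0.   -1.    0.  ]]
```

View pics/w28.png

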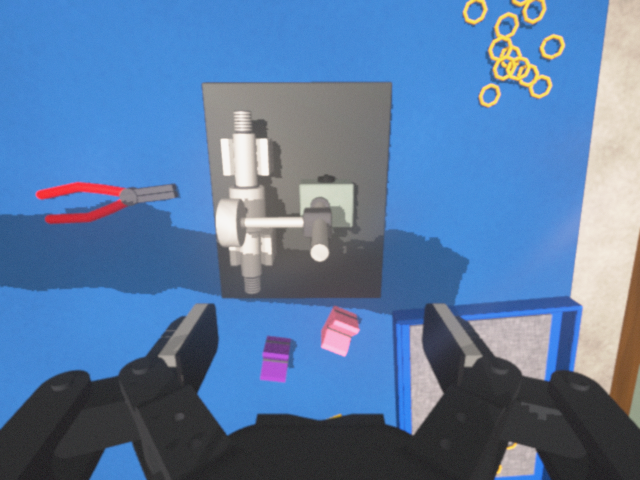

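View pics/s28.png

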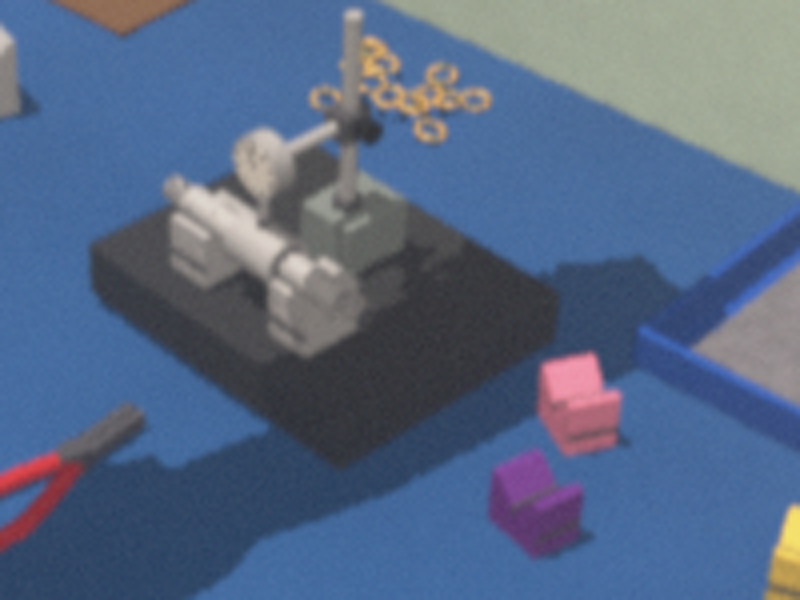

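View pics/t28.png

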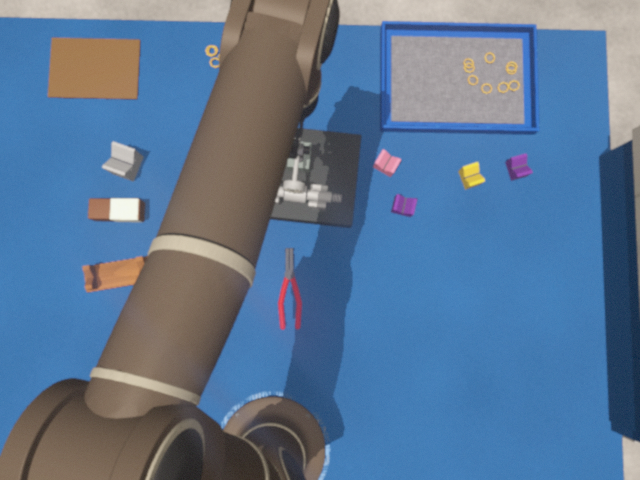

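View pics/w28z.png

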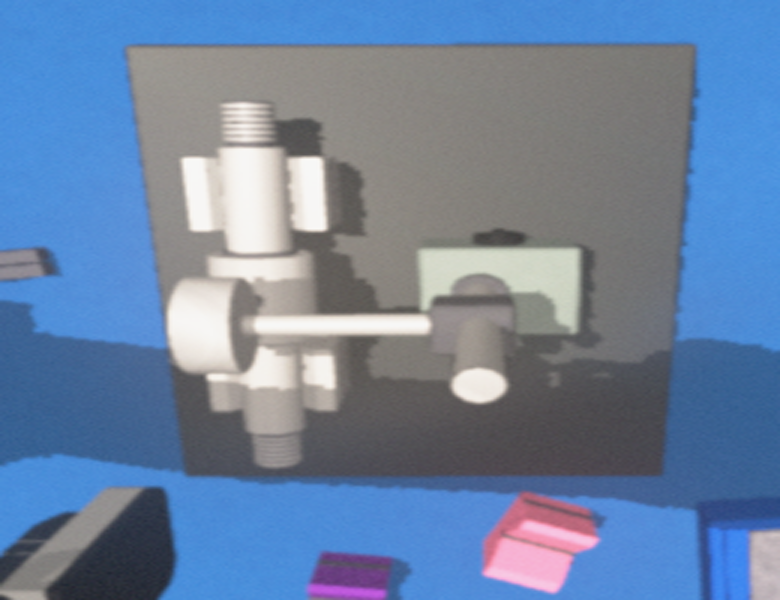

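Run:
```python
from h import *
C,im=load("w28");f=(3,2);o=(160,60)
g=lambda x,y,z:toz(C,x/f[0]+o[0],y/f[1]+o[1],z)
e1=g(248,102,97.6);e2=g(278,467,97.6);d=e1-e2
print("spindle",(e1+e2)/2,np.linalg.norm(d),np.degrees(np.arctan2(d[1],d[0]))-90)
a,b,c=g(418,249,90),g(582,248,90),g(579,333,90)
print("gauge base",np.linalg.norm(b-a),np.linalg.norm(c-b),np.degrees(np.arctan2(*(b-a)[1::-1])),(a+c)/2,"post top",g(479,385,235))
p=[g(128,45,50),g(694,45,50),g(662,474,50),g(186,474,50)];print("plate",np.mean(p,0),np.degrees(np.arctan2(*(p[1]-p[0])[1::-1])),np.degrees(np.arctan2(*(p[0]-p[3])[1::-1]))-90)
ex=np.array([np.cos(np.radians(-5.4)),np.sin(np.radians(-5.4))]);m=((e1+e2)/2)[:2];q=g(479,385,235)[:2]
print("post-spindle along x,y",(q-m)@ex,(q-m)@np.array([-ex[1],ex[0]]))
```

```text
spindle [537.27 -42.66  97.6 ] 188.68004867824308 -5.791409717805394
gauge base 55.710774872315895 44.87515843022583 -4.859570271924854 [617.35 -48.14  90.  ] post top [609.99 -47.27 235.  ]
plate [586.91 -46.41  50.  ] -5.360325117008378 -5.462237046632964
post-spindle along x,y 72.8261648241721 2.251542789207808
```

Run:
```python
from station import hand_in
print(hand_in())
```

```text
the job is handed in; nothing more can be done
None
```

The spindle is set up on the plate for the run-out check, done in the order asked and handed in at about 48 s; no verdict was reported.

**What I did**
- **V-blocks:** I stood the two grey V-blocks on the front half of the plate, about 50 mm in front of its centre line.
- **Spindle:** I laid the spindle in both V's by its middle land.
- **Gauge:** I lowered the gauge by its post behind the spindle until its base touched the plate, then let go and raised the arm clear.

**What the last checks showed**
- **V-blocks:** they measured 98.1 mm apart and squarely in line, at about −5.4° against −5.4° for the plate.
- **Spindle:** it read −5.5° after I laid it, and −5.8° in the last, partly hidden view. It is centred over the blocks to about 1–2 mm.
- **Gauge:** the base measured −4.9°. The post measured 73 mm behind the spindle axis against the nominal 75. The arm readings gave 75, so the two disagree by about 2 mm, which is within the camera's calibration error.
- **Plunger:** the side view shows it resting on the land. I could not read its travel directly.
- **Things left alone:** the tall V-block, compound bar and pliers look unmoved in the top view.

**One slip:** while holding the first V-block I typed a 10 mm move in the wrong direction. It pressed the block onto the bench for about 0.1 s, and the block slid about 4 mm up in the grip. I corrected for this when placing it. I did not read the force at that moment, so I cannot say how hard it pressed.

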